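Level the sprung tilt table for the scanner, then lay it on its other rest

TASK

The tilt table with the two battery packs lies on its left rest: by its sprung lever alone, bring it up to level and keep it within 3 degrees of level (pointer in the green) for 6 seconds so that the scanner can read the packs, then lay it down on its right rest and let go of the lever. It is top-heavy and the packs must not be jolted, so never let it swing faster than 25 degrees a second. Do not touch the table's deck or the packs, and leave the other things on the bench where they are.

Things in the scene. Friction and masses are not known exactly. Their poses are not given: they have to be found in the camera images.
- stand: Grey steel stand of the tilt table, fixed to the bench; base plate 290 mm (x) by 360 mm (y). Origin: centre of its underside. Its x axis is parallel to the tilt axle and points away from the robot (yaw varies), y to the left, z up. Axle axis 140 mm above the bench. Two rubber-topped rests stop the tilt on either side.
- axle (a point): Point on the axle axis in the plane in which the lever swings: 175 mm to -x of the stand's origin, 140 mm up. Axes as the stand's.
- rocker (a joint): Tilt of the table about its axle, rad, 0 = level; positive lifts the left (+y) end and lowers the right end. Rests stop it at -0.30 (left end down, the start) and +0.30 (right end down). Friction 0.002 N m, damping 0.02 N m s/rad. A red 90 mm pointer at the far (+x) end of the axle shows it on a white scale: upright = level, green zone 0.06 rad either side.
- lever (a joint): Lever angle relative to the table, rad: 0 = spring relaxed, lever square to the deck (on a rest its own weight sags it 0.05); positive = knob pushed to the right (-y). Its tilt from vertical = rocker + lever. It drives the table only through a torsion spring, 0.35 N m/rad (damping 0.01 N m s/rad): positive pushes the table's right end down. Travel 1.3 rad either way.
- lever_knob (a point): Centre of the black ball knob, 36 mm diameter, on the end of the lever (steel rod 12 mm diameter), 160 mm from the axle axis. It stands about 290 mm above the bench on the robot's side of the table and swings across, left and right, in a plane square to the axle. Free all round; may be pinched from above. Its z axis points along the lever, away from the axle.
- deck: Tilting aluminium deck with the two packs, 190 (x) x 520 (y) x 12 mm, origin at its centre on the axle axis. Not to be touched. Nominal with packs: inertia about the axle 0.08 kg m2, top-heavy, gravity moment 0.57 N m per rad of tilt. Gravity outweighs the spring: with the lever held still the table falls away from level (time constant 0.6 s), so it needs steady corrections.
- pack_left: Battery pack fixed in the left nest: silver block of pouch cells 130 x 100 x 60 mm with a yellow band, 0.8 kg nominal. Origin: centre of its underside, 190 mm left (+y) of the axle, 6 mm above it at level. The packs differ by a few per cent, an unknown constant moment up to 0.12 N m either way; so the lever needs 0.15 to 0.85 rad to lift the table off its rest.
- pack_right: Battery pack in the right nest, like the left one, 190 mm to the right (-y).
- tape_roll: Bystander: orange roll of tape lying flat, 90 mm diameter, 25 mm high, origin at the centre of its underside.
- spare_cell: Bystander: silver pouch cell with yellow band, lying flat, 60 x 45 x 9 mm, origin at the centre of its underside.
- screwdriver: Bystander: blue-handled screwdriver lying on the bench, about 200 mm long.
- bottle: Bystander: small white bottle with blue cap, 56 mm diameter, 110 mm high, standing; origin at the centre of its underside.

How it is judged:
By the outcome, as a careful person would: the job done as asked, in the order asked, and still so for the second after the job is handed in, with the robot touching nothing.
It also fails if it takes over 67 s, if anything falls off the work surface, if the arm or the gripper's body presses on something with over 40 N, if the wrist force passes 120 N, or if a joint passes its speed limit or range.

ROBOT

A 6-joint arm with a two-finger parallel gripper is mounted at the origin on the work surface. World frame = base frame: x ahead of the robot, y to its left, z up, the work surface at z = 0. Lengths are in m, angles in rad, forces in N, time in s.
With the tool pointing down it reaches from about 0.15 to 0.775 m from the base axis. Payload 6.1 kg.
Tool frame: the origin (TCP) lies midway between the tips of the shut fingers; the grasp point (between the pads) lies 19 mm behind it; z points along the fingers, y is the line along which they close (so a half turn about z gives the same grasp; the last joint's range is limited). The gripper opens to 85 mm and grips with 20 to 120 N. Pads are 22 mm wide; open, the fingers measure 114 mm over their backs; the gripper's body (76 mm by 85 mm) begins 54 mm behind the grasp point. The pads swing forward as they close: fully open they stand 13 mm farther back than shut.
Start: joints at [1.114, 0.126, -0.04, 1.405, 0, 1.571], TCP at [0.232, 0.471, 0.231] pointing down, gripper open.
Joint ranges: [-2.72, 2.72], [-0.95, 1.95], [-1.27, 1.35], [-1.78, 2.02], [-1.46, 1.47], [-3.14, 3.14]. Speed limits (rad/s): [2.39, 2.39, 3.01, 3.14, 3.14, 3.14].

INTERFACE

Orientations are given as a unit quaternion [x, y, z, w].
In Python, from workcell import arm gives the robot as it stands. The module is installed in compiled form; this text tells all that it offers.
- The arm moves only by the tool drive_tool, never from a script. Its argument "deltas" is a list of rows, each an object with "offset": the shift along the world's x, y, z in cm, a list of three; "rot": the turn, a rotation vector about the world's x, y, z in rad, a list of three; "fingers": the opening, from 0 (shut) to 1 (fully open). In form: [{"offset": [dx, dy, dz], "rot": [ax, ay, az], "fingers": fingers}, ...]. A call has 1 to 12 rows; each row shifts and turns the commanded pose from where the row before left it; what a row does not reach is not made up. A row lasts 1/10 s, in which the tool goes at most 50 mm and 8.59 degrees, less where a joint would pass 70% of its speed; a pose out of reach is approached as far as the arm can. A call with a gripper value outside its range is refused whole. The fingers move at their own pace and stop on an object; "force" is the grip in N (left out, the last holds). Time passes only in rows, so rows that do not move let the fingers close. It gives the time, the measured TCP pose, the force, the opening and the grip force at its end, in the units of the state.
- arm.read_state(): the state, without advancing time (a new reading comes with each control period).
- arm.read_camera(name): name is "side" or "top" or "wrist"; returns the picture (384x512x3 uint8, red, green, blue); there is no depth.
- arm.get_calibration(name): a dict with "camera_matrix" (3x3 intrinsics, pixels), "world_from_camera" (4x4, takes a point from camera to world coordinates). Camera axes: x right, y down, z forward; pixel columns grow to the right and rows downward; lengths in m; the calibration is good to about 2 mm. A picture is of the moment at which its call begins: read the wrist's pose just before it. get_calibration takes no time and is no camera call; for the wrist camera it gives the pose at the moment of the call.
- arm.close_job(): hands the job in; it is judged then, once.
The state is a dict: "time_s": time; "joint_positions": joint angles; "joint_vel": joint speeds; "joint_efforts": joint torques, N m; "tool_pos": TCP position; "tcp_rot": TCP orientation; "force": force on the tool from outside, world axes, zero at the start; "torque": the same for the moment, N m; "opening": finger opening in m; "grip_force": force on a finger pad.
Only numpy, scipy, OpenCV 4.12 (cv2) and the standard library are available. Lean on these libraries where they do the work, as an engineer would, in place of code of your own. Each camera call takes 0.05 s, during which the arm holds its last target. There are 200 camera calls.

## Working session

There is one attempt and no reset: what is moved stays moved. The work goes in short steps, Python scripts to look and compute and a tool call to move; the robot and the scene stay as the last step left them, time stands still between calls to the robot, and variables do not carry over. Pictures are saved under pics/ and viewed, at most 10 in all, crops included, and the job is handed in when it is done.

Besides the shell and the picture viewer there is one more tool, called after "Request:" by a JSON object that holds its "method" and its "body", one argument or row to a line. drive_tool: Moves the arm, as the interface text tells. Its arguments: {"type":"object","properties":{"deltas":{"type":"array","items":{"type":"object","properties":{"offset":{"type":"array","items":{"type":"number"}},"rot":{"type":"array","items":{"type":"number"}},"fingers":{"type":"number"}}}},"force":{"type":"number"}},"required":["deltas"]}

```bash
mkdir -p pics; python3 - <<'E'
from workcell import arm
import cv2,numpy as np
s=arm.read_state();print(s)
for n in("side","top"):
    c=arm.get_calibration(n);print(n,c["camera_matrix"],np.round(c["world_from_camera"],4))
    im=arm.read_camera(n);cv2.imwrite(f"pics/{n}0.png",cv2.resize(im[:,:,::-1],(768,576),interpolation=cv2.INTER_CUBIC))
E
```

```text
{'time_s': 0.0, 'joint_positions': array([ 1.11400366e+00,  1.26413161e-01, -4.05969479e-02,  1.40540537e+00,
       -1.69792802e-06,  1.57077979e+00]), 'joint_vel': array([ 7.57618203e-04,  7.09965921e-05, -1.04007501e-03,  2.24225484e-03,
        1.63730681e-03, -6.03466350e-04]), 'joint_efforts': array([-2.90546914e-04, -4.35915935e+01,  3.52923095e+01,  1.73416390e-02,
        2.37158556e-04, -1.90259243e-06]), 'tool_pos': array([0.23138553, 0.47081096, 0.23051614]), 'tcp_rot': array([ 2.26407667e-01,  9.74032296e-01, -7.88742493e-04, -1.82480366e-04]), 'force': array([ 0.14361928, -0.82637362,  0.4633552 ]), 'torque': array([-0.02124203,  0.02066324,  0.00562277]), 'grip_force': 0.0, 'opening': 0.08535128573293285}
side [[414.58467913   0.         264.10172486]
 [  0.         414.58467913 190.75502113]
 [  0.           0.           1.        ]] [[ 0.9486 -0.182   0.2589  0.1665]
 [-0.3159 -0.4991  0.8069 -1.0116]
 [-0.0176 -0.8472 -0.5309  0.8664]
 [ 0.      0.      0.      1.    ]]
top [[479.05154848   0.         253.39017444]
 [  0.         479.05154848 189.30391652]
 [  0.           0.           1.        ]] [[ 0.0069 -0.9921  0.1257  0.2802]
 [-0.9999 -0.0081 -0.009   0.0182]
 [ 0.0099 -0.1256 -0.992   1.963 ]
 [ 0.      0.      0.      1.    ]]
```

View pics/side0.png

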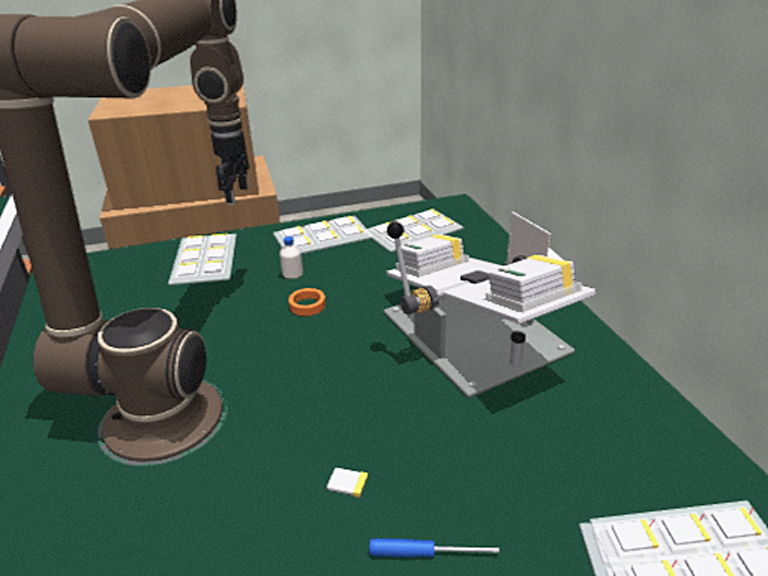

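View pics/top0.png

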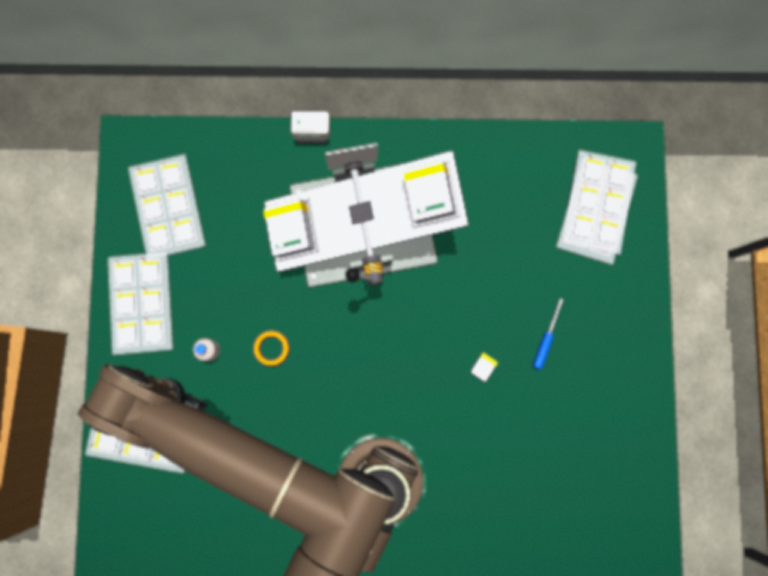

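Side view: the stand is at right centre, with the knob at about (396,230), the tape at (307,301), the bottle at (291,258), and the arm clear of the table. Top view: the knob is at (353,274), and the axle runs from (372,265) to (353,170), so the yaw is about +11°.

```bash
python3 - <<'E'
from workcell import arm
import cv2,numpy as np
for n,(x,y,w,h) in dict(side=(250,138,150,125),top=(172,92,145,105)).items():
    im=arm.read_camera(n);np.save(f"ref_{n}.npy",im);cv2.imwrite(f"pics/{n}_ref.png",im[:,:,::-1])
    c=cv2.resize(im[y:y+h,x:x+w,::-1],None,fx=5,fy=5,interpolation=cv2.INTER_CUBIC)[:600,:800]
    cv2.imwrite(f"pics/{n}1.png",c)
E
```

```text
(no output)
```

View pics/side1.png

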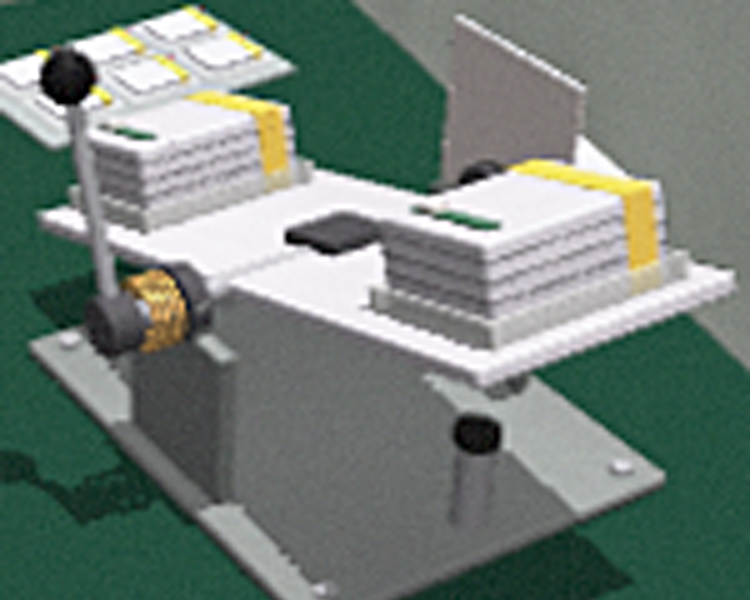

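View pics/top1.png

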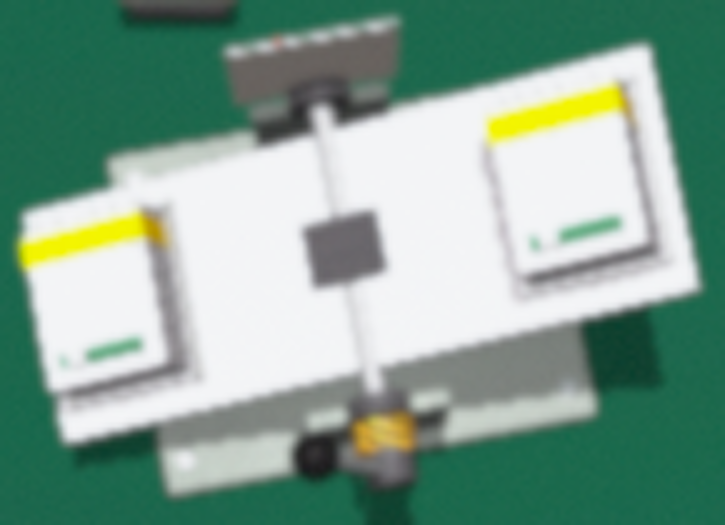

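Crops read. Side crop: knob (69,75), deck corners (485,375), (735,275) and (40,215), right pack top (487,248), (385,218) and (660,182). Top crop: knob (318,455), deck corners (700,290), (650,42), (65,443) and (22,212), plus the pack corners.

```bash
cat > h.py <<'E'
from workcell import arm
import cv2,numpy as np,json
from scipy.optimize import least_squares,minimize_scalar
def proj(P,c):
    T=np.linalg.inv(c["world_from_camera"]);q=(P@T[:3,:3].T+T[:3,3])@c["camera_matrix"].T
    return q[:,:2]/q[:,2:]
def body(P,p,r):  # deck frame -> world
    x,y,yaw,h=p;c,s=np.cos(r),np.sin(r)
    Q=np.c_[P[:,0],P[:,1]*c-P[:,2]*s,P[:,1]*s+P[:,2]*c]  # +r lifts +y
    C,S=np.cos(yaw),np.sin(yaw)
    return np.c_[x+C*Q[:,0]-S*Q[:,1],y+S*Q[:,0]+C*Q[:,1],h+Q[:,2]]
def knob(p,phi): return body(np.array([[-.175,0,.16]]),p,phi*1.0)[0] if False else body(np.array([[-.175,-.16*np.sin(phi),.16*np.cos(phi)]]),p,0)[0]
E
cat > fit.py <<'E'
from h import *
S=[((-.095,-.26,.006),485,375),((.095,-.26,.006),735,275),((-.095,.26,.006),40,215),((-.065,-.24,.066),487,248),((-.065,-.14,.066),385,218),((.065,-.24,.066),660,182),((-.065,.24,.066),85,137),((-.065,.14,.066),140,148)]
T=[((-.095,-.26,.006),700,290),((.095,-.26,.006),650,42),((-.095,.26,.006),65,443),((.095,.26,.006),22,212),((-.065,-.24,.066),655,245),((-.065,-.14,.066),517,278),((.065,-.24,.066),627,85),((.065,-.14,.066),487,125),((-.065,.24,.066),52,390),((-.065,.14,.066),168,362),((.065,.14,.066),145,212),((.065,.24,.066),20,238)]
cs,ct=arm.get_calibration("side"),arm.get_calibration("top")
f=lambda L,o:(np.array([l[0] for l in L]),(np.array([l[1:] for l in L])+.5)/5-.5+o)
Ps,us=f(S,(250,138));Pt,ut=f(T,(172,92))
ks=(np.array([69,75])+.5)/5-.5+(250,138);kt=(np.array([318,455])+.5)/5-.5+(172,92)
def res(v):
    p=v[:4];return np.r_[(proj(body(Ps,p,v[4]),cs)-us).ravel(),(proj(body(Pt,p,v[4]),ct)-ut).ravel()]
s=least_squares(res,[.6,.05,.2,.14,-.3],loss="soft_l1")
print("x y yaw h r",s.x.round(4));print(np.abs(res(s.x)).reshape(-1,2).round(1).tolist())
k=least_squares(lambda X:np.r_[(proj(X[None],cs)-ks).ravel(),(proj(X[None],ct)-kt).ravel()],[.45,.05,.29])
print("knob",k.x.round(4),k.fun.round(2),"model",knob(s.x[:4],-.35).round(4))
json.dump(s.x[:4].tolist(),open("p.json","w"))
E
python3 fit.py
```

```text
x y yaw h r [ 0.6954  0.0473  0.1936  0.141  -0.2992]
[[1.3, 0.1], [1.0, 0.3], [0.0, 0.1], [0.0, 0.2], [1.5, 0.3], [1.5, 0.6], [2.2, 0.9], [0.1, 0.6], [0.3, 0.2], [0.1, 1.0], [0.3, 0.1], [0.9, 0.5], [0.5, 0.1], [0.6, 0.0], [2.0, 2.3], [0.2, 3.4], [0.2, 0.7], [0.3, 0.5], [1.0, 2.3], [0.6, 1.3]]
knob [0.5138 0.0675 0.2937] [ 0.27 -0.05 -0.08  0.31] model [0.5131 0.0674 0.2913]
```

Request:
{"method": "drive_tool", "body": {
  "deltas": [
    {"offset": [2.35,-3.36,1.4],"rot": [0,0,-0.0767],"fingers": 1},
    {"offset": [2.35,-3.36,1.4],"rot": [0,0,-0.0767],"fingers": 1},
    {"offset": [2.35,-3.36,1.4],"rot": [0,0,-0.0767],"fingers": 1},
    {"offset": [2.35,-3.36,1.4],"rot": [0,0,-0.0767],"fingers": 1},
    {"offset": [2.35,-3.36,1.4],"rot": [0,0,-0.0767],"fingers": 1},
    {"offset": [2.35,-3.36,1.4],"rot": [0,0,-0.0767],"fingers": 1},
    {"offset": [2.35,-3.36,1.4],"rot": [0,0,-0.0767],"fingers": 1},
    {"offset": [2.35,-3.36,1.4],"rot": [0,0,-0.0767],"fingers": 1},
    {"offset": [2.35,-3.36,1.4],"rot": [0,0,-0.0767],"fingers": 1},
    {"offset": [2.35,-3.36,1.4],"rot": [0,0,-0.0767],"fingers": 1},
    {"offset": [2.35,-3.36,1.4],"rot": [0,0,-0.0767],"fingers": 1},
    {"offset": [2.35,-3.36,1.4],"rot": [0,0,-0.0767],"fingers": 1}
  ]
}}

```text
time_s: 1.4
tool_pos: [0.5142, 0.0663, 0.3998]
tcp_rot: [0.637, 0.771, 0.0, 0.0]
force: [0.9, -0.2, -0.5]
opening: 0.085
grip_force: 0.0
```

```bash
cat > track.py <<'E'
from h import *
p=json.load(open("p.json"));CS=arm.get_calibration("side")
g=lambda a,b,n:np.linspace(a,b,n)
def quad(o,u,v,n,m): return np.array([np.array(o)+a*np.array(u)+b*np.array(v) for a in g(-.06,1.06,n) for b in g(-.06,1.06,m)])
P=np.vstack([quad((-.065,-.24,.066),(.13,0,0),(0,.1,0),50,40),   # right pack top
  quad((-.065,-.24,.012),(0,.1,0),(0,0,.054),40,25), quad((-.065,-.24,.012),(.13,0,0),(0,0,.054),50,25), # faces
  quad((-.095,-.26,-.006),(.19,0,0),(0,0,.012),70,8), quad((-.095,-.26,-.006),(0,.2,0),(0,0,.012),70,8)]) # deck edges
samp=lambda im,uv:cv2.remap(im,uv[:,0].astype(np.float32)[None],uv[:,1].astype(np.float32)[None],cv2.INTER_LINEAR)[0].astype(float)
gr=lambda im:cv2.GaussianBlur(cv2.cvtColor(im,cv2.COLOR_RGB2GRAY),(0,0),.8).astype(np.float32)
REF=samp(gr(np.load("ref_side.npy")),proj(body(P,p,-.3),CS))
def cost(im,r):
    v=samp(im,proj(body(P,p,r),CS));e=np.abs(v-REF);return np.minimum(e,60).mean()
def tilt(img):
    im=gr(img);rs=np.arange(-.33,.34,.01);c=[cost(im,r) for r in rs];r0=rs[int(np.argmin(c))]
    s=minimize_scalar(lambda r:cost(im,r),bounds=(r0-.012,r0+.012),method="bounded");return s.x,s.fun,np.sort(c)[len(c)//2]
E
python3 - <<'E'
from track import *
im=arm.read_camera("side");print(tilt(im))
cv2.imwrite("pics/s2.png",cv2.resize(im[60:280,180:440,::-1],None,fx=3,fy=2.7,interpolation=cv2.INTER_CUBIC))
E
```

```text
(np.float64(-0.29806836997202907), np.float64(5.499805596776071), np.float64(38.76616583740689))
```

View pics/s2.png

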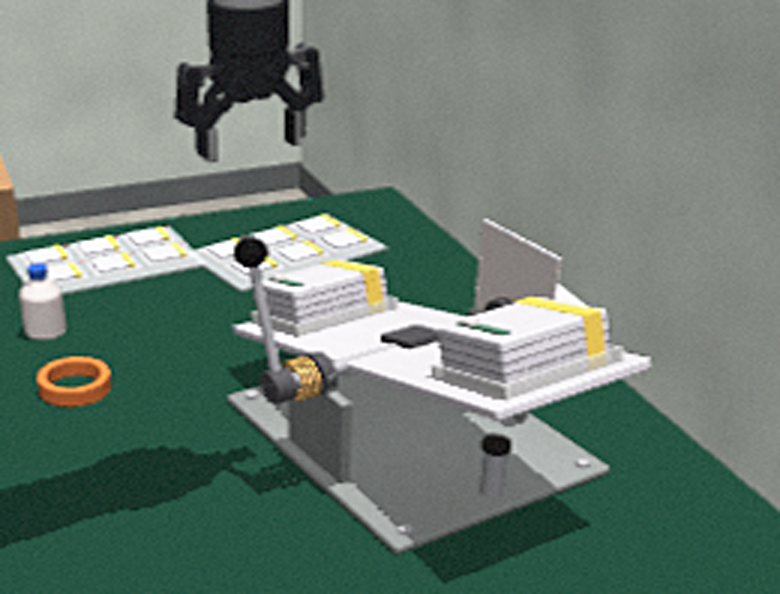

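Request:
{"method": "drive_tool", "body": {
  "deltas": [
    {"offset": [0,0,-3.3],"fingers": 1},
    {"offset": [0,0,-3.3],"fingers": 1},
    {"offset": [0,0,-3.3],"fingers": 1},
    {"offset": [0,0.1,-3.2],"fingers": 1},
    {"offset": [0,0,0],"fingers": 1}
  ]
}}

```text
validation failed for argument at $.de...
```

The gripper hangs centred over the knob at (250,250), with the fingers at (207,145) and (295,130). The tracker reads -0.298. The move was refused because the rows had no "rot", so I'm sending full rows.

Request:
{"method": "drive_tool", "body": {
  "deltas": [
    {"offset": [0,0,-3.3],"rot": [0,0,0],"fingers": 1},
    {"offset": [0,0,-3.3],"rot": [0,0,0],"fingers": 1},
    {"offset": [0,0,-3.3],"rot": [0,0,0],"fingers": 1},
    {"offset": [0,0.1,-3.2],"rot": [0,0,0],"fingers": 1},
    {"offset": [0,0,0],"rot": [0,0,0],"fingers": 1}
  ]
}}

```text
time_s: 1.95
tool_pos: [0.5112, 0.0687, 0.2637]
tcp_rot: [0.635, 0.772, -0.003, -0.003]
force: [-0.6, -0.2, 0.3]
opening: 0.0851
grip_force: 0.0
```

Request:
{"method": "drive_tool", "body": {
  "deltas": [
    {"offset": [0.2,-0.1,0.3],"rot": [0,0,0],"fingers": 0.42},
    {"offset": [0,0,0],"rot": [0,0,0],"fingers": 0.42},
    {"offset": [0,0,0],"rot": [0,0,0],"fingers": 0.42},
    {"offset": [0,0,0],"rot": [0,0,0],"fingers": 0.42}
  ],
  "force": 30
}}

```text
time_s: 2.35
tool_pos: [0.514, 0.0681, 0.2729]
tcp_rot: [0.635, 0.772, -0.0, -0.001]
force: [-6.2, 0.9, 4.0]
opening: 0.0359
grip_force: 2.9
```

```bash
python3 - <<'E'
from track import *
s=arm.read_state();W=arm.get_calibration("wrist");im=arm.read_camera("wrist")
print(s["tool_pos"].round(4),s["opening"],s["joint_positions"].round(3),s["force"].round(2))
k=least_squares(lambda X:[0],[0]) if 0 else None
print("knob expected px",proj(knob(p,-.35)[None],W))
cv2.imwrite("pics/w1.png",im[:,:,::-1])
im=arm.read_camera("side");print(tilt(im),arm.read_state()["time_s"])
E
```

```text
[0.514  0.0681 0.2729] 0.03592157192979359 [1.310e-01 1.190e-01 4.400e-02 1.497e+00 1.000e-03 1.508e+00] [-6.23  0.92  4.04]
knob expected px [[249.24619037 244.55022312]]
(np.float64(-0.2980169311545482), np.float64(5.565076524674115), np.float64(38.74536050977654)) 2.45
```

View pics/w1.png

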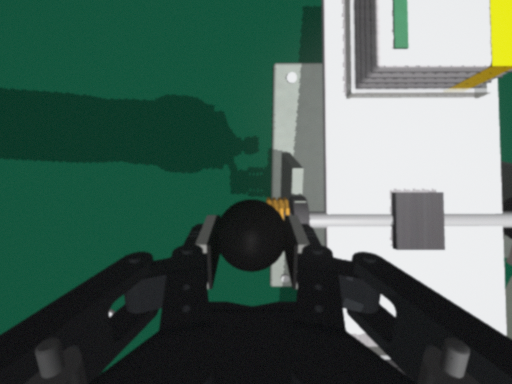

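The wrist view shows the ball at (251,235), centred between the pads at (208,240) and (296,240). I'll grip it now.

Request:
{"method": "drive_tool", "body": {
  "deltas": [
    {"offset": [0,0,0],"rot": [0,0,0],"fingers": 0},
    {"offset": [0,0,0],"rot": [0,0,0],"fingers": 0},
    {"offset": [0,0,0],"rot": [0,0,0],"fingers": 0}
  ],
  "force": 30
}}

```text
time_s: 2.75
tool_pos: [0.5138, 0.0682, 0.273]
tcp_rot: [0.635, 0.772, -0.0, -0.001]
force: [-9.0, 0.7, 7.2]
opening: 0.0343
grip_force: 29.2
```

```bash
python3 - <<'E'
from track import *
s=arm.read_state();print(s["tool_pos"].round(4),s["opening"],s["grip_force"],s["force"].round(2))
im=arm.read_camera("side");print(tilt(im),arm.read_state()["time_s"])
for f in np.arange(-.6,.61,.05): print(round(f,2),(100*(knob(p,f)-knob(p,-.35))).round(2))
E
```

```text
[0.5138 0.0682 0.273 ] 0.03427114287719217 29.184899926185608 [-9.    0.75  7.22]
(np.float64(-0.29801855886825596), np.float64(5.529548926326815), np.float64(38.729321607309124)) 2.8
-0.6 [-0.68  3.48 -1.82]
-0.55 [-0.55  2.82 -1.39]
-0.5 [-0.42  2.14 -0.99]
-0.45 [-0.28  1.45 -0.62]
-0.4 [-0.14  0.73 -0.29]
-0.35 [ 0. -0.  0.]
-0.3 [ 0.15 -0.74  0.26]
-0.25 [ 0.29 -1.5   0.47]
-0.2 [ 0.44 -2.26  0.65]
-0.15 [ 0.6  -3.04  0.79]
-0.1 [ 0.75 -3.82  0.89]
-0.05 [ 0.9  -4.6   0.95]
0.0 [ 1.06 -5.38  0.97]
0.05 [ 1.21 -6.17  0.95]
0.1 [ 1.36 -6.95  0.89]
0.15 [ 1.52 -7.73  0.79]
0.2 [ 1.67 -8.5   0.65]
0.25 [ 1.82 -9.27  0.47]
0.3 [  1.97 -10.02   0.26]
0.35 [  2.11 -10.77  -0.  ]
0.4 [  2.25 -11.5   -0.29]
0.45 [  2.39 -12.21  -0.62]
0.5 [  2.53 -12.91  -0.99]
0.55 [  2.66 -13.59  -1.39]
0.6 [  2.79 -14.25  -1.82]
```

```bash
cat > step.py <<'E'
# usage: step.py mode target vmax nrows [init]  -- after a move: filter with the picture, plan the next rows
import sys,pickle
from track import *
mode,tgt,vmax,n=sys.argv[1],float(sys.argv[2]),float(sys.argv[3]),int(sys.argv[4])
rng=np.random.default_rng();N=20000;LAG=.03;C=.025;EY=np.array([-np.sin(p[2]),np.cos(p[2]),0]);dt=.005
s=arm.read_state();t=s["time_s"]
if len(sys.argv)>5:
    D=dict(X=np.c_[np.full(N,-.3),np.zeros(N),rng.uniform(-.13,.13,N),.08*rng.normal(1,.05,N),.57*rng.normal(1,.04,N),.35*rng.normal(1,.02,N)],
       t=t,T0=s["tool_pos"],cum=np.zeros(3),ts=[t-1,t],ph=[-.35,-.35],pend=[])
else: D=pickle.load(open("D.pkl","rb"))
phi_of=lambda d:np.arcsin(np.sin(-.35)-d@EY/.16)
def sim(X,t0,t1,noise=0.):
    r,v,M,I,G,K=X.T.copy()
    for k in range(int(round((t1-t0)/dt))):
        f=np.interp(t0+k*dt-LAG,D["ts"],D["ph"]);a=((G-K)*r+K*f+M-C*v)/I
        v=v+a*dt+noise*np.sqrt(dt)*rng.normal(size=len(r)); r=r+v*dt
        hit=np.abs(r)>.3; r=np.clip(r,-.3,.3); v=np.where(hit&(v*r>0),0,v)
    return np.c_[r,v,M,I,G,K]
for f in D["pend"]: D["ts"].append(round(D["ts"][-1]+.1,3) if f is not D["pend"][0] else round(D["t"]+.1,3)); D["ph"].append(f)
if D["pend"]:
    k=len(D["pend"]); D["ts"].insert(-k,D["t"]); D["ph"].insert(-k,D["ph"][-k-1])
    if abs(t-D["t"]-.1*k)>.01: print("TIME MISMATCH",t,D["t"],k)
D["X"]=sim(D["X"],D["t"],t,.02)
z,c,_=tilt(arm.read_camera("side")); t2=arm.read_state()["time_s"]
w=np.exp(-.5*((D["X"][:,0]-z)/.004)**2)+1e-12; m0=D["X"][:,0].mean(); w/=w.sum()
X=D["X"][np.searchsorted(np.cumsum(w),(np.arange(N)+rng.random())/N).clip(0,N-1)]
X=X+rng.normal(size=X.shape)*[.0008,.002,.002,.0003,.002,.001]; X[:,0]=X[:,0].clip(-.3,.3)
m,sd=X.mean(0),X.std(0)
pm=phi_of(s["tool_pos"]-D["T0"])
print(f"t {t:.2f} z {z:.4f} (pred {m0:.4f}) cost {c:.1f} r {m[0]:.3f} v {m[1]:.3f}+-{sd[1]:.3f} M {m[2]:.3f}+-{sd[2]:.3f} phi cmd {D['ph'][-1]:.3f} meas {pm:.3f} grip {s['grip_force']:.0f} F {s['force'].round(1)}")
D["ts"].append(t2);D["ph"].append(D["ph"][-1]);D["X"]=sim(X,t,t2,.02);D["t"]=t2
x=D["X"].mean(0,keepdims=True);cum=D["cum"].copy();rows=[];pend=[];ts,ph=list(D["ts"]),list(D["ph"]);tr=[]
for i in range(n):
    r,v,M,I,G,K=x[0]
    if mode=="ramp": f=ph[-1]+tgt
    elif mode=="to": f=ph[-1]+np.clip(tgt-ph[-1],-vmax*.1,vmax*.1)
    else:
        vd=np.clip(1.6*(tgt-r),-vmax,vmax);a=np.clip(4*(vd-v),-.5,.5)
        f=np.clip((I*a-(G-K)*r-M+C*v)/K,ph[-1]-.12,ph[-1]+.12)
    q=100*(knob(p,f)-knob(p,-.35)); o=np.round((q-cum)/.05)*.05; cum=cum+o; f=phi_of(cum/100)
    rows.append(o.round(2).tolist());pend.append(float(f));D["ts"].append(D["ts"][-1]+.1);D["ph"].append(f);ph.append(f)
    x=sim(x,t2+.1*i,t2+.1*i+.1);tr.append(f"{f:.3f}>{x[0,0]:.3f}/{x[0,1]:.3f}")
D["ts"],D["ph"]=ts,ph[:len(ts)];D["cum"]=cum;D["pend"]=pend
pickle.dump(D,open("D.pkl","wb"));print("plan phi>r/v",*tr);print(json.dumps(rows))
E
python3 step.py ramp 0.05 0 4 init
```

```text
t 2.80 z -0.2981 (pred -0.3000) cost 5.5 r -0.300 v -0.000+-0.002 M 0.000+-0.075 phi cmd -0.350 meas -0.350 grip 29 F [-8.5  1.4  6.8]
plan phi>r/v -0.300>-0.300/0.000 -0.250>-0.300/0.000 -0.201>-0.300/0.000 -0.152>-0.300/0.000
[[0.15, -0.75, 0.25], [0.15, -0.75, 0.2], [0.15, -0.75, 0.2], [0.15, -0.75, 0.15]]
```

Request:
{"method": "drive_tool", "body": {
  "deltas": [
    {"offset": [0.15,-0.75,0.25],"rot": [0,0,0],"fingers": 0},
    {"offset": [0.15,-0.75,0.2],"rot": [0,0,0],"fingers": 0},
    {"offset": [0.15,-0.75,0.2],"rot": [0,0,0],"fingers": 0},
    {"offset": [0.15,-0.75,0.15],"rot": [0,0,0],"fingers": 0}
  ]
}}

```text
time_s: 3.25
tool_pos: [0.5199, 0.0379, 0.2805]
tcp_rot: [0.635, 0.772, -0.0, -0.001]
force: [-8.6, -0.2, 0.1]
opening: 0.0343
grip_force: 29.9
```

```bash
python3 step.py ramp 0.025 0 4
```

```text
t 3.25 z -0.2979 (pred -0.3000) cost 6.2 r -0.300 v 0.000+-0.002 M 0.000+-0.075 phi cmd -0.152 meas -0.150 grip 30 F [-8.6 -0.2  0.1]
plan phi>r/v -0.127>-0.300/0.000 -0.101>-0.300/0.000 -0.076>-0.300/0.000 -0.050>-0.300/0.000
[[0.05, -0.4, 0.05], [0.1, -0.4, 0.05], [0.05, -0.4, 0.0], [0.1, -0.4, 0.05]]
```

Request:
{"method": "drive_tool", "body": {
  "deltas": [
    {"offset": [0.05,-0.4,0.05],"rot": [0,0,0],"fingers": 0},
    {"offset": [0.1,-0.4,0.05],"rot": [0,0,0],"fingers": 0},
    {"offset": [0.05,-0.4,0],"rot": [0,0,0],"fingers": 0},
    {"offset": [0.1,-0.4,0.05],"rot": [0,0,0],"fingers": 0}
  ]
}}

```text
time_s: 3.7
tool_pos: [0.5231, 0.0219, 0.2817]
tcp_rot: [0.635, 0.772, -0.0, -0.001]
force: [-7.5, -0.3, 1.6]
opening: 0.0342
grip_force: 30.1
```

```bash
python3 step.py ramp 0.025 0 4
```

```text
t 3.70 z -0.2977 (pred -0.2987) cost 6.6 r -0.299 v 0.003+-0.011 M -0.006+-0.071 phi cmd -0.050 meas -0.048 grip 30 F [-7.5 -0.3  1.6]
plan phi>r/v -0.024>-0.300/0.000 0.001>-0.300/0.000 0.027>-0.300/0.000 0.052>-0.300/0.000
[[0.1, -0.4, 0.0], [0.05, -0.4, 0.0], [0.1, -0.4, 0.0], [0.05, -0.4, -0.0]]
```

Request:
{"method": "drive_tool", "body": {
  "deltas": [
    {"offset": [0.1,-0.4,0],"rot": [0,0,0],"fingers": 0},
    {"offset": [0.05,-0.4,0],"rot": [0,0,0],"fingers": 0},
    {"offset": [0.1,-0.4,0],"rot": [0,0,0],"fingers": 0},
    {"offset": [0.05,-0.4,0],"rot": [0,0,0],"fingers": 0}
  ]
}}

```text
time_s: 4.15
tool_pos: [0.5262, 0.006, 0.2815]
tcp_rot: [0.635, 0.772, -0.0, -0.001]
force: [-5.6, 0.5, -0.9]
opening: 0.0342
grip_force: 29.9
```

```bash
sed -i 's/t2=arm.read_state/z-=.002; t2=arm.read_state/' step.py; python3 step.py ramp 0.025 0 3
```

```text
t 4.15 z -0.2995 (pred -0.2937) cost 7.1 r -0.299 v 0.002+-0.009 M -0.026+-0.060 phi cmd 0.052 meas 0.054 grip 30 F [-5.6  0.5 -0.9]
plan phi>r/v 0.078>-0.300/0.000 0.103>-0.300/0.000 0.129>-0.300/0.000
[[0.1, -0.4, -0.05], [0.05, -0.4, -0.0], [0.1, -0.4, -0.05]]
```

Request:
{"method": "drive_tool", "body": {
  "deltas": [
    {"offset": [0.1,-0.4,-0.05],"rot": [0,0,0],"fingers": 0},
    {"offset": [0.05,-0.4,0],"rot": [0,0,0],"fingers": 0},
    {"offset": [0.1,-0.4,-0.05],"rot": [0,0,0],"fingers": 0}
  ]
}}

```text
time_s: 4.5
tool_pos: [0.5286, -0.006, 0.2804]
tcp_rot: [0.635, 0.772, -0.001, -0.001]
force: [-7.4, 0.7, 0.1]
opening: 0.034
grip_force: 30.0
```

```bash
python3 step.py ramp 0.025 0 3
```

```text
t 4.50 z -0.2992 (pred -0.2967) cost 7.5 r -0.299 v 0.003+-0.009 M -0.040+-0.052 phi cmd 0.129 meas 0.131 grip 30 F [-7.4  0.7  0.1]
plan phi>r/v 0.155>-0.300/0.000 0.180>-0.300/0.000 0.206>-0.300/0.000
[[0.1, -0.4, -0.05], [0.05, -0.4, -0.1], [0.1, -0.4, -0.05]]
```

Request:
{"method": "drive_tool", "body": {
  "deltas": [
    {"offset": [0.1,-0.4,-0.05],"rot": [0,0,0],"fingers": 0},
    {"offset": [0.05,-0.4,-0.1],"rot": [0,0,0],"fingers": 0},
    {"offset": [0.1,-0.4,-0.05],"rot": [0,0,0],"fingers": 0}
  ]
}}

```text
time_s: 4.85
tool_pos: [0.5311, -0.018, 0.2783]
tcp_rot: [0.635, 0.772, -0.001, -0.001]
force: [-7.4, 1.3, -0.5]
opening: 0.034
grip_force: 30.0
```

```bash
python3 step.py ramp 0.025 0 3
```

```text
t 4.85 z -0.2991 (pred -0.2963) cost 7.9 r -0.299 v 0.003+-0.010 M -0.054+-0.044 phi cmd 0.206 meas 0.208 grip 30 F [-7.4  1.3 -0.5]
plan phi>r/v 0.232>-0.300/0.000 0.259>-0.300/0.000 0.285>-0.300/0.000
[[0.05, -0.4, -0.1], [0.1, -0.4, -0.1], [0.05, -0.4, -0.1]]
```

Request:
{"method": "drive_tool", "body": {
  "deltas": [
    {"offset": [0.05,-0.4,-0.1],"rot": [0,0,0],"fingers": 0},
    {"offset": [0.1,-0.4,-0.1],"rot": [0,0,0],"fingers": 0},
    {"offset": [0.05,-0.4,-0.1],"rot": [0,0,0],"fingers": 0}
  ]
}}

```text
time_s: 5.2
tool_pos: [0.5334, -0.03, 0.2755]
tcp_rot: [0.636, 0.772, -0.0, -0.001]
force: [-5.8, 0.3, 0.2]
opening: 0.0337
grip_force: 29.7
```

```bash
python3 step.py ramp 0.025 0 3
```

```text
t 5.20 z -0.2991 (pred -0.2955) cost 8.3 r -0.299 v 0.004+-0.010 M -0.067+-0.037 phi cmd 0.285 meas 0.287 grip 30 F [-5.8  0.3  0.2]
plan phi>r/v 0.309>-0.300/0.000 0.332>-0.300/0.000 0.356>-0.300/0.000
[[0.1, -0.35, -0.15], [0.05, -0.35, -0.1], [0.1, -0.35, -0.15]]
```

Request:
{"method": "drive_tool", "body": {
  "deltas": [
    {"offset": [0.1,-0.35,-0.15],"rot": [0,0,0],"fingers": 0},
    {"offset": [0.05,-0.35,-0.1],"rot": [0,0,0],"fingers": 0},
    {"offset": [0.1,-0.35,-0.15],"rot": [0,0,0],"fingers": 0}
  ]
}}

```text
time_s: 5.55
tool_pos: [0.5357, -0.0408, 0.2721]
tcp_rot: [0.635, 0.772, -0.001, -0.0]
force: [-8.3, -1.9, 4.8]
opening: 0.0328
grip_force: 28.9
```

```bash
python3 step.py ramp 0.025 0 3
```

```text
t 5.55 z -0.2984 (pred -0.2947) cost 8.9 r -0.299 v 0.005+-0.012 M -0.079+-0.030 phi cmd 0.356 meas 0.360 grip 29 F [-8.3 -1.9  4.8]
plan phi>r/v 0.380>-0.300/-0.019 0.403>-0.300/0.000 0.428>-0.300/0.000
[[0.05, -0.35, -0.15], [0.05, -0.35, -0.1], [0.1, -0.35, -0.2]]
```

The opening has shrunk from 34.3 to 32.8 mm, so the ball may be creeping in the grip. I'll look before going on.

```bash
python3 - <<'E'
from track import *
s=arm.read_state();im=arm.read_camera("side")
u=proj(np.array([s["tool_pos"],s["tool_pos"]+[0,0,.019],knob(p,.36)]),CS);print(u.round(1),arm.read_state()["time_s"])
x,y=(u[2]-[45,45]).astype(int);print(x,y)
cv2.imwrite("pics/s3.png",cv2.resize(im[y:y+70,x:x+90,::-1],None,fx=8,fy=8,interpolation=cv2.INTER_CUBIC))
E
```

```text
[[282.9 174.2]
 [283.  168.4]
 [282.6 168.6]] 5.65
237 123
```

View pics/s3.png

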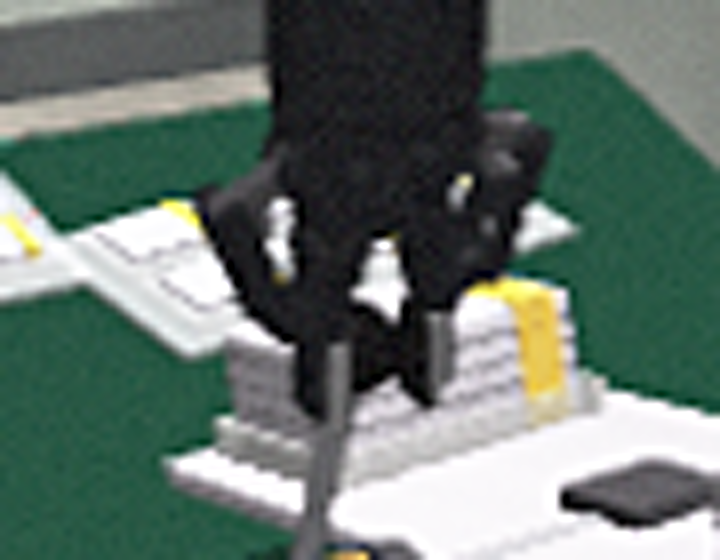

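```bash
python3 - <<'E'
from track import *
im=arm.read_camera("wrist");W=arm.get_calibration("wrist");print(proj(knob(p,.36)[None],W),arm.read_state()["time_s"])
b=np.clip(np.hstack([cv2.imread("pics/w1.png")[150:320,170:330],im[150:320,170:330,::-1]]).astype(float)*2,0,255).astype(np.uint8)
cv2.imwrite("pics/w2.png",cv2.resize(b,None,fx=2.5,fy=2.5,interpolation=cv2.INTER_CUBIC))
E
```

```text
[[248.82675963 244.82116966]] 5.7
```

View pics/w2.png

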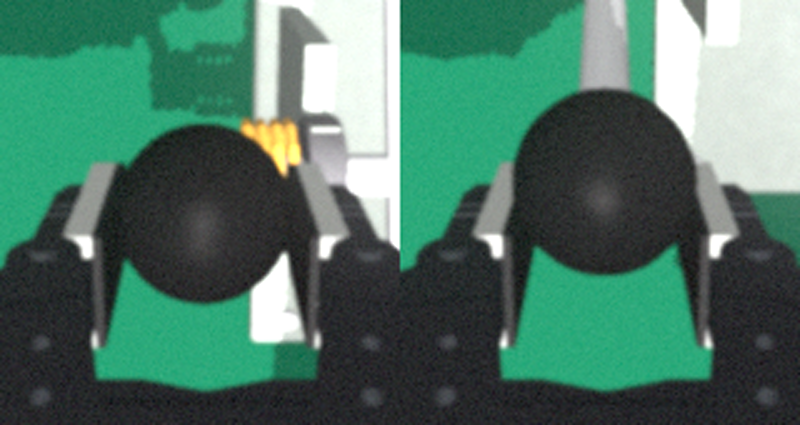

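The wrist crops (left at first grip, right now) show the ball sliding toward +y, from row 213 to 181. It started about 8 mm off pad centre and has slipped about 6.6 mm more. The table is still on its rest, so I'll ease the lever back, open and re-centre.

Request:
{"method": "drive_tool", "body": {
  "deltas": [
    {"offset": [-0.27,1.28,0.44],"rot": [0,0,0],"fingers": 0},
    {"offset": [-0.27,1.38,0.32],"rot": [0,0,0],"fingers": 0},
    {"offset": [-0.28,1.39,0.2],"rot": [0,0,0],"fingers": 0},
    {"offset": [-0.27,1.42,0.06],"rot": [0,0,0],"fingers": 0},
    {"offset": [-0.28,1.41,-0.06],"rot": [0,0,0],"fingers": 0},
    {"offset": [-0.28,1.4,-0.2],"rot": [0,0,0],"fingers": 0},
    {"offset": [-0.25,1.3,-0.3],"rot": [0,0,0],"fingers": 0},
    {"offset": [-0.13,0.62,-0.2],"rot": [0,0,0],"fingers": 0},
    {"offset": [0,0,0],"rot": [0,0,0],"fingers": 0}
  ]
}}

```text
time_s: 6.6
tool_pos: [0.5165, 0.0623, 0.2729]
tcp_rot: [0.635, 0.773, -0.0, -0.0]
force: [0.5, -0.4, 0.1]
opening: 0.0001
grip_force: 0.1
```

Request:
{"method": "drive_tool", "body": {
  "deltas": [
    {"offset": [0,0,0],"rot": [0,0,0],"fingers": 1},
    {"offset": [0,0,0],"rot": [0,0,0],"fingers": 1},
    {"offset": [0,0,0],"rot": [0,0,0],"fingers": 1},
    {"offset": [-0.13,0.75,-0.1],"rot": [0,0,0],"fingers": 1},
    {"offset": [-0.14,0.7,-0.1],"rot": [0,0,0],"fingers": 0.5},
    {"offset": [0,0,0],"rot": [0,0,0],"fingers": 0.5},
    {"offset": [0,0,0],"rot": [0,0,0],"fingers": 0.5}
  ]
}}

```text
time_s: 7.3
tool_pos: [0.5139, 0.0763, 0.2714]
tcp_rot: [0.635, 0.772, -0.0, -0.0]
force: [0.3, -0.0, 0.1]
opening: 0.0426
grip_force: 0.0
```

```bash
python3 - <<'E'
from track import *
s=arm.read_state();im=arm.read_camera("wrist");W=arm.get_calibration("wrist");print(s["tool_pos"],s["opening"],proj(np.array([knob(p,-.35),s["tool_pos"]+[0,0,.019],s["tool_pos"]+[0,0,.05],s["tool_pos"]]),W))
b=np.clip(im[120:350,130:370,::-1].astype(float)*2.5,0,255).astype(np.uint8)
cv2.imwrite("pics/w3.png",cv2.resize(b,None,fx=2.5,fy=2.5,interpolation=cv2.INTER_CUBIC))
print(tilt(arm.read_camera("side")),arm.read_state()["time_s"])
E
```

```text
[0.5139247  0.07629999 0.27135957] 0.042579071572020705 [[246.35840106 260.06896462]
 [251.20344128 244.01852825]
 [250.95406101 281.97804628]
 [251.30856789 228.01663789]]
(np.float64(-0.29807142232639705), np.float64(5.475832169459963), np.float64(38.77828794227188)) 7.4
```

View pics/w3.png

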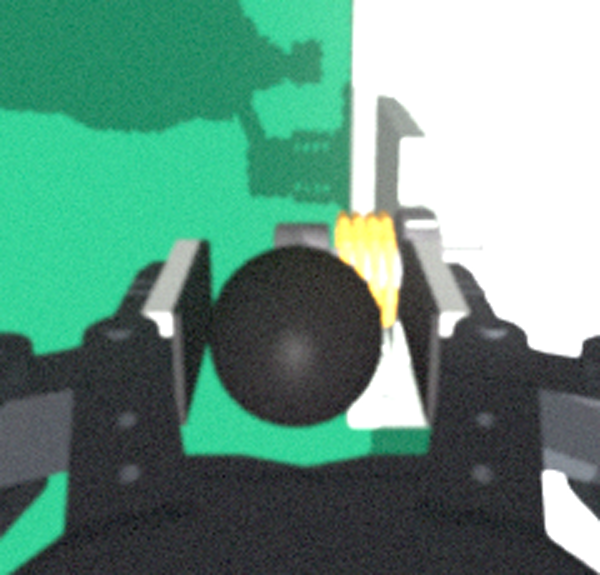

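The ball had popped out of the pads and sprung back; the table still reads -0.298. It now sits at crop (297,337), between pads at (190,340) and (430,340). Friction can't hold it sideways, so I'll re-grasp with the fingers closing along the swing direction and the tool tilting with the lever.

Request:
{"method": "drive_tool", "body": {
  "deltas": [
    {"offset": [0,0,3.3],"rot": [0,0,0],"fingers": 1},
    {"offset": [0,0,3.3],"rot": [0,0,0],"fingers": 1},
    {"offset": [0,0,3.3],"rot": [0,0,0],"fingers": 1},
    {"offset": [0,0,0],"rot": [0,0,0.14],"fingers": 1},
    {"offset": [0,0,0],"rot": [0,0,0.14],"fingers": 1},
    {"offset": [0,0,0],"rot": [0,0,0.14],"fingers": 1},
    {"offset": [0,0,0],"rot": [0,0,0.14],"fingers": 1},
    {"offset": [0,0,0],"rot": [0,0,0.14],"fingers": 1},
    {"offset": [0,0,0],"rot": [0,0,0.14],"fingers": 1},
    {"offset": [0,0,0],"rot": [0,0,0.14],"fingers": 1},
    {"offset": [0,0,0],"rot": [0,0,0.14],"fingers": 1}
  ]
}}

```text
time_s: 8.5
tool_pos: [0.5141, 0.0758, 0.3705]
tcp_rot: [0.125, 0.992, -0.0, 0.0]
force: [-0.1, -0.7, 1.0]
opening: 0.0856
grip_force: 0.0
```

Request:
{"method": "drive_tool", "body": {
  "deltas": [
    {"offset": [0,0,0],"rot": [0,0,0.15],"fingers": 1},
    {"offset": [0,0,0],"rot": [0,0,0.15],"fingers": 1},
    {"offset": [0,0,0],"rot": [0,0,0.15],"fingers": 1},
    {"offset": [-0.1,0.4,0],"rot": [-0.114,-0.022,0],"fingers": 1},
    {"offset": [-0.1,0.4,0],"rot": [-0.114,-0.022,0],"fingers": 1},
    {"offset": [-0.1,0.3,0],"rot": [-0.114,-0.022,0],"fingers": 1},
    {"offset": [0,0,-1.6],"rot": [0,0,0],"fingers": 1},
    {"offset": [0,0,-1.6],"rot": [0,0,0],"fingers": 1},
    {"offset": [0,0,0],"rot": [0,0,0],"fingers": 1}
  ]
}}

```text
time_s: 9.4
tool_pos: [0.5105, 0.0871, 0.3365]
tcp_rot: [-0.095, 0.98, -0.173, 0.015]
force: [-0.6, -0.3, -0.1]
opening: 0.0855
grip_force: 0.0
```

```bash
python3 - <<'E'
from track import *
from scipy.spatial.transform import Rotation as R
s=arm.read_state();W=arm.get_calibration("wrist");im=arm.read_camera("wrist")
np.save("w.npy",im);print(s["tool_pos"].round(4),s["joint_positions"].round(3),s["opening"],R.from_quat(s["tcp_rot"]).as_matrix().round(3))
print(proj(np.array([knob(p,-.35),[.514,.0704,.2915]]),W).round(1))
# dark round ball
g=cv2.GaussianBlur(cv2.cvtColor(im,cv2.COLOR_RGB2GRAY),(5,5),0);print(cv2.HoughCircles(g,cv2.HOUGH_GRADIENT,1,60,param1=80,param2=18,minRadius=18,maxRadius=50))
E
```

```text
[0.5105 0.0871 0.3365] [ 0.362  0.165  0.198  1.668 -0.343  0.179] 0.08548849185716241 [[-0.981 -0.182  0.062]
 [-0.192  0.922 -0.336]
 [ 0.004 -0.342 -0.94 ]]
[[248.4 199.7]
 [251.8 202. ]]
[[[253.5 201.5  24. ]
  [ 14.5 157.5  35. ]
  [506.5  74.5  29.7]
  [ 67.5 114.5  33.7]
  [ 59.5 205.5  19.9]]]
```

Request:
{"method": "drive_tool", "body": {
  "deltas": [
    {"offset": [0.15,-0.8,-2.2],"rot": [0,0,0],"fingers": 1},
    {"offset": [0.15,-0.8,-2.2],"rot": [0,0,0],"fingers": 1},
    {"offset": [0.2,-0.8,-2.15],"rot": [0,0,0],"fingers": 1},
    {"offset": [0,0,0],"rot": [0,0,0],"fingers": 1},
    {"offset": [0,0,0],"rot": [0,0,0],"fingers": 0.45},
    {"offset": [0,0,0],"rot": [0,0,0],"fingers": 0.45},
    {"offset": [0,0,0],"rot": [0,0,0],"fingers": 0},
    {"offset": [0,0,0],"rot": [0,0,0],"fingers": 0},
    {"offset": [0,0,0],"rot": [0,0,0],"fingers": 0}
  ],
  "force": 40
}}

```text
time_s: 10.35
tool_pos: [0.5165, 0.0634, 0.2743]
tcp_rot: [-0.095, 0.98, -0.172, 0.018]
force: [-0.6, 1.9, 5.7]
opening: 0.0339
grip_force: 39.3
```

```bash
python3 - <<'E'
import re
t=open("step.py").read()
# TCP now rides 22 mm inside the knob along the lever, tool turns with it; M known to be < -0.03
t=t.replace('/.16)','/.138)').replace('q=100*(knob(p,f)-knob(p,-.35))','q=100*.8625*(knob(p,f)-knob(p,-.35))')
t=t.replace('rng.uniform(-.13,.13,N)','rng.uniform(-.13,-.03,N)')
t=t.replace('rows.append(o.round(2).tolist())','df=round(f-ph[-1],3);rows.append([o.round(2).tolist(),[round(.981*df,3),round(.192*df,3)]])')
open("step.py","w").write(t)
E
python3 step.py to 0.05 1.0 5 init
python3 - <<'E'
from track import *
im=arm.read_camera("wrist");b=np.clip(im[90:330,110:400,::-1].astype(float)*2,0,255).astype(np.uint8)
cv2.imwrite("pics/w4.png",cv2.resize(b,None,fx=2.4,fy=2.4,interpolation=cv2.INTER_CUBIC))
E
```

```text
t 10.35 z -0.3007 (pred -0.3000) cost 3.9 r -0.300 v 0.000+-0.002 M -0.080+-0.029 phi cmd -0.350 meas -0.350 grip 39 F [-0.6  1.9  5.7]
plan phi>r/v -0.250>-0.300/0.000 -0.148>-0.300/0.000 -0.047>-0.300/0.000 0.049>-0.300/0.000 0.049>-0.300/0.000
[[[0.25, -1.3, 0.4], [0.098, 0.019]], [[0.25, -1.35, 0.3], [0.1, 0.02]], [[0.3, -1.35, 0.1], [0.099, 0.019]], [[0.25, -1.3, 0.0], [0.094, 0.018]], [[-0.0, -0.0, 0.0], [0.0, 0.0]]]
```

View pics/w4.png

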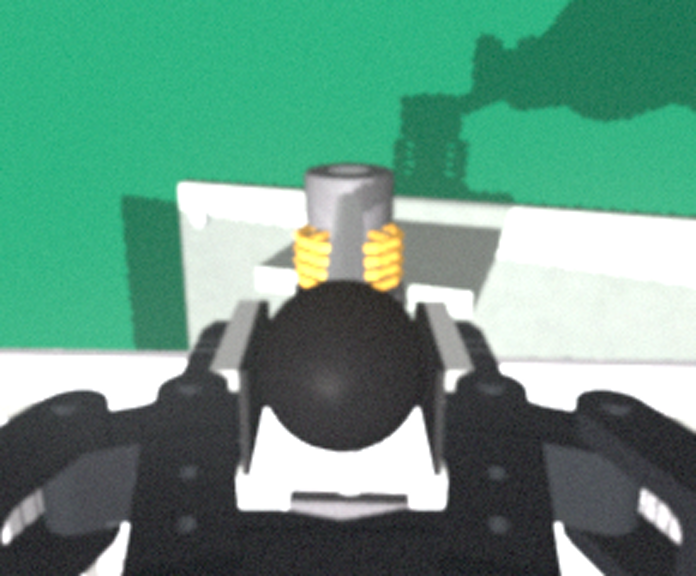

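The wrist view shows the ball at (342,365) between pads at (245,370) and (440,370). It is held, but about 5 mm toward the robot-side pad edge, so I'll open slightly, shift 5 mm and close again.

Request:
{"method": "drive_tool", "body": {
  "deltas": [
    {"offset": [0,0,0],"rot": [0,0,0],"fingers": 0.47},
    {"offset": [0,0,0],"rot": [0,0,0],"fingers": 0.47},
    {"offset": [-0.5,-0.1,0],"rot": [0,0,0],"fingers": 0.47},
    {"offset": [0,0,0],"rot": [0,0,0],"fingers": 0.47},
    {"offset": [0,0,0],"rot": [0,0,0],"fingers": 0},
    {"offset": [0,0,0],"rot": [0,0,0],"fingers": 0},
    {"offset": [0,0,0],"rot": [0,0,0],"fingers": 0}
  ],
  "force": 40
}}

```text
time_s: 11.15
tool_pos: [0.5107, 0.0619, 0.2731]
tcp_rot: [-0.095, 0.98, -0.172, 0.016]
force: [-3.1, 1.0, 2.9]
opening: 0.034
grip_force: 39.5
```

```bash
python3 step.py to 0.2 1.0 6 init
```

```text
t 11.15 z -0.3007 (pred -0.3000) cost 3.8 r -0.300 v -0.000+-0.002 M -0.080+-0.029 phi cmd -0.350 meas -0.350 grip 40 F [-3.1  1.   2.9]
plan phi>r/v -0.250>-0.300/0.000 -0.148>-0.300/0.000 -0.047>-0.300/0.000 0.052>-0.300/0.000 0.152>-0.300/0.000 0.201>-0.300/0.000
[[[0.25, -1.3, 0.4], [0.098, 0.019]], [[0.25, -1.35, 0.3], [0.1, 0.02]], [[0.3, -1.35, 0.1], [0.099, 0.019]], [[0.25, -1.35, 0.0], [0.098, 0.019]], [[0.25, -1.35, -0.1], [0.098, 0.019]], [[0.15, -0.65, -0.15], [0.048, 0.009]]]
```

Request:
{"method": "drive_tool", "body": {
  "deltas": [
    {"offset": [0.25,-1.3,0.4],"rot": [0.098,0.019,0],"fingers": 0},
    {"offset": [0.25,-1.35,0.3],"rot": [0.1,0.02,0],"fingers": 0},
    {"offset": [0.3,-1.35,0.1],"rot": [0.099,0.019,0],"fingers": 0},
    {"offset": [0.25,-1.35,0],"rot": [0.098,0.019,0],"fingers": 0},
    {"offset": [0.25,-1.35,-0.1],"rot": [0.098,0.019,0],"fingers": 0},
    {"offset": [0.15,-0.65,-0.15],"rot": [0.048,0.009,0],"fingers": 0}
  ]
}}

```text
time_s: 11.8
tool_pos: [0.5254, -0.0128, 0.2769]
tcp_rot: [-0.094, 0.99, 0.103, -0.011]
force: [-1.0, 3.1, -4.9]
opening: 0.0337
grip_force: 42.8
```

```bash
python3 step.py ramp 0.03 0 3
```

```text
t 11.80 z -0.2992 (pred -0.3000) cost 9.3 r -0.300 v -0.000+-0.002 M -0.080+-0.029 phi cmd 0.201 meas 0.211 grip 43 F [-1.   3.1 -4.9]
plan phi>r/v 0.231>-0.300/0.000 0.262>-0.300/0.000 0.292>-0.300/0.000
[[[0.05, -0.4, -0.1], [0.029, 0.006]], [[0.1, -0.4, -0.1], [0.03, 0.006]], [[0.05, -0.4, -0.1], [0.029, 0.006]]]
```

Request:
{"method": "drive_tool", "body": {
  "deltas": [
    {"offset": [0.05,-0.4,-0.1],"rot": [0.029,0.006,0],"fingers": 0},
    {"offset": [0.1,-0.4,-0.1],"rot": [0.03,0.006,0],"fingers": 0},
    {"offset": [0.05,-0.4,-0.1],"rot": [0.029,0.006,0],"fingers": 0}
  ]
}}

```text
time_s: 12.15
tool_pos: [0.5274, -0.0232, 0.2742]
tcp_rot: [-0.096, 0.985, 0.146, -0.016]
force: [1.4, 4.4, -15.1]
opening: 0.0338
grip_force: 42.2
```

```bash
python3 step.py ramp 0.025 0 3
```

```text
t 12.15 z -0.2978 (pred -0.3000) cost 10.6 r -0.300 v 0.000+-0.003 M -0.080+-0.029 phi cmd 0.292 meas 0.290 grip 42 F [  1.4   4.4 -15.1]
plan phi>r/v 0.316>-0.300/0.000 0.339>-0.300/0.000 0.363>-0.300/0.000
[[[0.1, -0.3, -0.1], [0.024, 0.005]], [[0.05, -0.3, -0.1], [0.023, 0.004]], [[0.05, -0.3, -0.1], [0.023, 0.004]]]
```

Request:
{"method": "drive_tool", "body": {
  "deltas": [
    {"offset": [0.1,-0.3,-0.15],"rot": [0.024,0.005,0],"fingers": 0},
    {"offset": [0.05,-0.3,-0.15],"rot": [0.023,0.004,0],"fingers": 0},
    {"offset": [0.05,-0.3,-0.15],"rot": [0.023,0.004,0],"fingers": 0}
  ]
}}

```text
time_s: 12.5
tool_pos: [0.5294, -0.0325, 0.2708]
tcp_rot: [-0.095, 0.979, 0.181, -0.018]
force: [-1.5, 3.2, -7.8]
opening: 0.0339
grip_force: 43.5
```

```bash
python3 step.py ramp 0.022 0 3
```

```text
t 12.50 z -0.2821 (pred -0.2989) cost 12.2 r -0.284 v 0.095+-0.020 M -0.034+-0.006 phi cmd 0.363 meas 0.362 grip 44 F [-1.5  3.2 -7.8]
plan phi>r/v 0.386>-0.265/0.167 0.406>-0.245/0.228 0.427>-0.218/0.302
[[[0.05, -0.3, -0.1], [0.024, 0.005]], [[0.05, -0.25, -0.15], [0.02, 0.004]], [[0.05, -0.25, -0.1], [0.02, 0.004]]]
```

```bash
python3 - <<'E'
import pickle,numpy as np
D=pickle.load(open("D.pkl","rb"));D["pend"]=[];D["cum"]=D["cum"]-[.15,-.8,-.35];pickle.dump(D,open("D.pkl","wb"))
E
python3 step.py bal 0 0.16 3
```

```text
t 12.55 z -0.2764 (pred -0.2791) cost 12.2 r -0.277 v 0.125+-0.016 M -0.034+-0.006 phi cmd 0.363 meas 0.368 grip 44 F [-3.1  2.9 -7. ]
plan phi>r/v 0.262>-0.253/0.190 0.220>-0.234/0.197 0.201>-0.214/0.192
[[[-0.25, 1.3, 0.4], [-0.099, -0.019]], [[-0.1, 0.55, 0.15], [-0.041, -0.008]], [[-0.05, 0.25, 0.05], [-0.019, -0.004]]]
```

Request:
{"method": "drive_tool", "body": {
  "deltas": [
    {"offset": [-0.25,1.3,0.4],"rot": [-0.099,-0.019,0],"fingers": 0},
    {"offset": [-0.1,0.55,0.15],"rot": [-0.041,-0.008,0],"fingers": 0},
    {"offset": [-0.05,0.25,0.05],"rot": [-0.019,-0.004,0],"fingers": 0}
  ]
}}

```text
time_s: 12.9
tool_pos: [0.5245, -0.0107, 0.2761]
tcp_rot: [-0.096, 0.99, 0.099, -0.011]
force: [-2.0, 1.9, -15.3]
opening: 0.0338
grip_force: 47.5
```

```bash
python3 step.py bal 0 0.16 3
```

```text
t 12.90 z -0.2263 (pred -0.2141) cost 10.8 r -0.225 v 0.159+-0.016 M -0.036+-0.006 phi cmd 0.201 meas 0.194 grip 48 F [ -2.    1.9 -15.3]
plan phi>r/v 0.239>-0.202/0.145 0.236>-0.188/0.152 0.224>-0.172/0.162
[[[0.1, -0.5, -0.1], [0.037, 0.007]], [[-0.0, 0.05, 0.0], [-0.004, -0.001]], [[-0.05, 0.15, 0.05], [-0.012, -0.002]]]
```

Request:
{"method": "drive_tool", "body": {
  "deltas": [
    {"offset": [0.1,-0.5,-0.2],"rot": [0.037,0.007,0],"fingers": 0},
    {"offset": [0,0.05,0],"rot": [-0.004,-0.001,0],"fingers": 0},
    {"offset": [-0.05,0.15,0.05],"rot": [-0.012,-0.002,0],"fingers": 0}
  ]
}}

```text
time_s: 13.25
tool_pos: [0.5254, -0.015, 0.2751]
tcp_rot: [-0.095, 0.989, 0.111, -0.012]
force: [-4.2, 3.3, -11.6]
opening: 0.0338
grip_force: 47.8
```

```bash
python3 step.py bal 0 0.16 3
```

```text
t 13.25 z -0.1850 (pred -0.1720) cost 12.9 r -0.184 v 0.129+-0.017 M -0.038+-0.006 phi cmd 0.224 meas 0.226 grip 48 F [ -4.2   3.3 -11.6]
plan phi>r/v 0.243>-0.164/0.138 0.228>-0.149/0.153 0.209>-0.133/0.164
[[[0.05, -0.25, -0.05], [0.019, 0.004]], [[-0.05, 0.2, 0.05], [-0.015, -0.003]], [[-0.05, 0.25, 0.05], [-0.019, -0.004]]]
```

Request:
{"method": "drive_tool", "body": {
  "deltas": [
    {"offset": [0.05,-0.25,-0.1],"rot": [0.019,0.004,0],"fingers": 0},
    {"offset": [-0.05,0.2,0.05],"rot": [-0.015,-0.003,0],"fingers": 0},
    {"offset": [-0.05,0.25,0.05],"rot": [-0.019,-0.004,0],"fingers": 0}
  ]
}}

```text
time_s: 13.6
tool_pos: [0.5251, -0.0129, 0.2755]
tcp_rot: [-0.095, 0.99, 0.103, -0.011]
force: [-5.7, 0.8, -9.1]
opening: 0.0341
grip_force: 48.0
```

```bash
python3 step.py bal 0 0.16 3
```

```text
t 13.60 z -0.1351 (pred -0.1332) cost 15.4 r -0.135 v 0.159+-0.017 M -0.039+-0.006 phi cmd 0.209 meas 0.211 grip 48 F [-5.7  0.8 -9.1]
plan phi>r/v 0.190>-0.110/0.171 0.171>-0.093/0.175 0.149>-0.075/0.174
[[[-0.05, 0.25, 0.05], [-0.019, -0.004]], [[-0.05, 0.25, 0.05], [-0.019, -0.004]], [[-0.05, 0.3, 0.05], [-0.022, -0.004]]]
```

Request:
{"method": "drive_tool", "body": {
  "deltas": [
    {"offset": [-0.05,0.25,0.05],"rot": [-0.019,-0.004,0],"fingers": 0},
    {"offset": [-0.05,0.25,0.05],"rot": [-0.019,-0.004,0],"fingers": 0},
    {"offset": [-0.05,0.3,0.05],"rot": [-0.022,-0.004,0],"fingers": 0}
  ]
}}

```text
time_s: 13.95
tool_pos: [0.5234, -0.0046, 0.2772]
tcp_rot: [-0.096, 0.993, 0.073, -0.007]
force: [-5.6, 1.5, -8.0]
opening: 0.034
grip_force: 48.0
```

```bash
python3 step.py bal 0 0.16 3
```

```text
t 13.95 z -0.0773 (pred -0.0753) cost 19.3 r -0.077 v 0.168+-0.017 M -0.039+-0.005 phi cmd 0.149 meas 0.148 grip 48 F [-5.6  1.5 -8. ]
plan phi>r/v 0.111>-0.053/0.159 0.082>-0.037/0.141 0.067>-0.025/0.116
[[[-0.1, 0.5, 0.05], [-0.036, -0.007]], [[-0.05, 0.4, 0.05], [-0.028, -0.006]], [[-0.05, 0.2, 0.0], [-0.015, -0.003]]]
```

Request:
{"method": "drive_tool", "body": {
  "deltas": [
    {"offset": [-0.1,0.5,0.05],"rot": [-0.036,-0.007,0],"fingers": 0},
    {"offset": [-0.05,0.4,0.05],"rot": [-0.028,-0.006,0],"fingers": 0},
    {"offset": [-0.05,0.2,0],"rot": [-0.015,-0.003,0],"fingers": 0}
  ]
}}

```text
time_s: 14.3
tool_pos: [0.5212, 0.0066, 0.2786]
tcp_rot: [-0.096, 0.995, 0.032, -0.003]
force: [-6.4, -0.3, -6.1]
opening: 0.0341
grip_force: 48.2
```

```bash
python3 step.py bal 0 0.16 4
```

```text
t 14.30 z -0.0291 (pred -0.0246) cost 22.7 r -0.029 v 0.105+-0.018 M -0.040+-0.004 phi cmd 0.067 meas 0.065 grip 48 F [-6.4 -0.3 -6.1]
plan phi>r/v 0.086>-0.016/0.064 0.093>-0.011/0.047 0.096>-0.007/0.034 0.100>-0.004/0.024
[[[0.05, -0.25, -0.0], [0.019, 0.004]], [[0.0, -0.1, -0.0], [0.007, 0.001]], [[0.0, -0.05, -0.05], [0.004, 0.001]], [[0.0, -0.05, 0.0], [0.004, 0.001]]]
```

Request:
{"method": "drive_tool", "body": {
  "deltas": [
    {"offset": [0.05,-0.25,0],"rot": [0.019,0.004,0],"fingers": 0},
    {"offset": [0,-0.1,0],"rot": [0.007,0.001,0],"fingers": 0},
    {"offset": [0,-0.05,-0.05],"rot": [0.004,0.001,0],"fingers": 0},
    {"offset": [0,-0.05,0],"rot": [0.004,0.001,0],"fingers": 0}
  ]
}}

```text
time_s: 14.75
tool_pos: [0.5222, 0.0017, 0.2781]
tcp_rot: [-0.096, 0.994, 0.05, -0.005]
force: [-5.3, -0.1, -6.7]
opening: 0.0333
grip_force: 48.2
```

```bash
python3 step.py bal 0 0.16 4
```

```text
t 14.75 z 0.0018 (pred -0.0040) cost 24.4 r 0.001 v 0.039+-0.017 M -0.039+-0.004 phi cmd 0.100 meas 0.101 grip 48 F [-5.3 -0.1 -6.7]
plan phi>r/v 0.074>0.007/0.029 0.074>0.009/0.015 0.082>0.009/0.001 0.089>0.009/-0.009
[[[-0.05, 0.35, 0.05], [-0.026, -0.005]], [[0.0, 0.0, -0.0], [0.0, 0.0]], [[0.05, -0.1, -0.0], [0.008, 0.002]], [[0.0, -0.1, -0.0], [0.007, 0.001]]]
```

Request:
{"method": "drive_tool", "body": {
  "deltas": [
    {"offset": [-0.1,0.35,0.05],"rot": [-0.026,-0.005,0],"fingers": 0},
    {"offset": [-0.05,0,0],"rot": [0,0,0],"fingers": 0},
    {"offset": [0,-0.1,-0.05],"rot": [0.008,0.002,0],"fingers": 0},
    {"offset": [-0.05,-0.1,-0.05],"rot": [0.007,0.001,0],"fingers": 0}
  ]
}}

```text
time_s: 15.2
tool_pos: [0.5217, 0.0035, 0.2782]
tcp_rot: [-0.096, 0.994, 0.045, -0.002]
force: [0.2, -0.3, 1.0]
opening: 0.0338
grip_force: 48.7
```

```bash
python3 step.py bal 0 0.16 4
```

```text
t 15.20 z 0.0240 (pred 0.0091) cost 25.5 r 0.023 v 0.027+-0.017 M -0.037+-0.003 phi cmd 0.089 meas 0.088 grip 49 F [ 0.2 -0.3  1. ]
plan phi>r/v 0.034>0.027/0.019 0.034>0.027/-0.004 0.052>0.026/-0.026 0.074>0.022/-0.040
[[[-0.15, 0.75, 0.05], [-0.055, -0.011]], [[0.0, -0.0, -0.0], [0.0, 0.0]], [[0.05, -0.25, -0.05], [0.018, 0.003]], [[0.05, -0.3, -0.0], [0.022, 0.004]]]
```

```bash
sed -i 's/\[.0008,.002,.002,/[.0008,.006,.005,/; s/D\["cum"\]=cum;/D["cum0"]=D["cum"];D["cum"]=cum;/' step.py
sed -i 's/^else: D=pickle.*/&\nif len(sys.argv)==6 and sys.argv[5]=="redo": pass/' step.py
python3 - <<'E'
import pickle
D=pickle.load(open("D.pkl","rb"));D["pend"]=[];D["cum"]=D["cum"]-[-.05,.2,0];pickle.dump(D,open("D.pkl","wb"))
E
sed -i '/redo/d' step.py; python3 step.py bal 0 0.16 3
```

```text
t 15.25 z 0.0237 (pred 0.0243) cost 25.7 r 0.024 v 0.025+-0.017 M -0.037+-0.006 phi cmd 0.089 meas 0.090 grip 49 F [ 0.3  0.3 -0.2]
plan phi>r/v 0.034>0.027/0.018 0.034>0.028/-0.005 0.052>0.026/-0.027
[[[-0.15, 0.75, 0.05], [-0.055, -0.011]], [[0.0, -0.0, -0.0], [0.0, 0.0]], [[0.05, -0.25, -0.05], [0.018, 0.003]]]
```

Request:
{"method": "drive_tool", "body": {
  "deltas": [
    {"offset": [-0.15,0.75,0.05],"rot": [-0.055,-0.011,0],"fingers": 0},
    {"offset": [0,0,0],"rot": [0,0,0],"fingers": 0},
    {"offset": [0.05,-0.25,-0.05],"rot": [0.018,0.003,0],"fingers": 0}
  ]
}}

```text
time_s: 15.6
tool_pos: [0.5206, 0.0089, 0.2785]
tcp_rot: [-0.097, 0.995, 0.026, 0.0]
force: [2.0, -1.0, 8.0]
opening: 0.0341
grip_force: 49.2
```

```bash
python3 step.py bal 0 0.16 4
```

```text
t 15.60 z 0.0268 (pred 0.0263) cost 25.8 r 0.027 v -0.026+-0.021 M -0.037+-0.007 phi cmd 0.052 meas 0.048 grip 49 F [ 2. -1.  8.]
plan phi>r/v 0.082>0.021/-0.047 0.101>0.016/-0.049 0.111>0.011/-0.045 0.119>0.007/-0.038
[[[0.1, -0.4, -0.0], [0.029, 0.006]], [[0.05, -0.25, -0.05], [0.019, 0.004]], [[0.0, -0.15, -0.0], [0.011, 0.002]], [[0.05, -0.1, -0.0], [0.008, 0.002]]]
```

Request:
{"method": "drive_tool", "body": {
  "deltas": [
    {"offset": [0.1,-0.4,0.05],"rot": [0.029,0.006,0],"fingers": 0},
    {"offset": [0.05,-0.25,0],"rot": [0.019,0.004,0],"fingers": 0},
    {"offset": [0,-0.15,0],"rot": [0.011,0.002,0],"fingers": 0},
    {"offset": [0.05,-0.1,0],"rot": [0.008,0.002,0],"fingers": 0}
  ]
}}

```text
time_s: 16.05
tool_pos: [0.5224, -0.0012, 0.2776]
tcp_rot: [-0.096, 0.994, 0.061, -0.005]
force: [4.2, 0.9, 2.4]
opening: 0.0336
grip_force: 48.8
```

```bash
python3 step.py bal 0 0.16 4
```

```text
t 16.05 z 0.0152 (pred 0.0072) cost 25.4 r 0.015 v -0.015+-0.021 M -0.035+-0.007 phi cmd 0.119 meas 0.122 grip 49 F [4.2 0.9 2.4]
plan phi>r/v 0.074>0.014/0.000 0.071>0.014/-0.006 0.074>0.013/-0.014 0.086>0.011/-0.020
[[[-0.15, 0.6, 0.05], [-0.044, -0.009]], [[-0.0, 0.05, 0.0], [-0.004, -0.001]], [[0.0, -0.05, -0.0], [0.004, 0.001]], [[0.05, -0.15, -0.0], [0.011, 0.002]]]
```

Request:
{"method": "drive_tool", "body": {
  "deltas": [
    {"offset": [-0.15,0.6,0.05],"rot": [-0.044,-0.009,0],"fingers": 0},
    {"offset": [0,0.05,0],"rot": [-0.004,-0.001,0],"fingers": 0},
    {"offset": [0,-0.05,0],"rot": [0.004,0.001,0],"fingers": 0},
    {"offset": [0.05,-0.15,0],"rot": [0.011,0.002,0],"fingers": 0}
  ]
}}

```text
time_s: 16.5
tool_pos: [0.5214, 0.0041, 0.2782]
tcp_rot: [-0.097, 0.994, 0.043, -0.003]
force: [5.6, 0.6, 1.2]
opening: 0.0338
grip_force: 48.8
```

```bash
python3 step.py bal 0 0.16 4
```

```text
t 16.50 z 0.0249 (pred 0.0110) cost 25.6 r 0.024 v 0.019+-0.021 M -0.031+-0.007 phi cmd 0.086 meas 0.083 grip 49 F [5.6 0.6 1.2]
plan phi>r/v 0.019>0.028/0.020 0.015>0.028/-0.002 0.030>0.027/-0.025 0.052>0.024/-0.041
[[[-0.2, 0.9, 0.05], [-0.066, -0.013]], [[-0.0, 0.05, -0.0], [-0.004, -0.001]], [[0.05, -0.2, -0.0], [0.015, 0.003]], [[0.05, -0.3, -0.05], [0.022, 0.004]]]
```

Request:
{"method": "drive_tool", "body": {
  "deltas": [
    {"offset": [-0.15,0.9,0.05],"rot": [-0.066,-0.013,0],"fingers": 0},
    {"offset": [0.05,0.05,0],"rot": [-0.004,-0.001,0],"fingers": 0},
    {"offset": [0.05,-0.2,0],"rot": [0.015,0.003,0],"fingers": 0},
    {"offset": [0.05,-0.3,-0.05],"rot": [0.022,0.004,0],"fingers": 0}
  ]
}}

```text
time_s: 16.95
tool_pos: [0.5206, 0.0083, 0.2785]
tcp_rot: [-0.097, 0.995, 0.027, -0.002]
force: [1.2, 0.2, 6.9]
opening: 0.0336
grip_force: 49.2
```

```bash
python3 step.py bal 0 0.16 4
```

```text
t 16.95 z 0.0047 (pred 0.0236) cost 24.6 r 0.006 v -0.094+-0.021 M -0.036+-0.007 phi cmd 0.052 meas 0.052 grip 49 F [1.2 0.2 6.9]
plan phi>r/v 0.171>-0.010/-0.110 0.212>-0.020/-0.079 0.209>-0.026/-0.035 0.183>-0.027/0.004
[[[0.3, -1.6, -0.15], [0.117, 0.023]], [[0.1, -0.55, -0.1], [0.04, 0.008]], [[0.0, 0.05, -0.0], [-0.004, -0.001]], [[-0.05, 0.35, 0.05], [-0.026, -0.005]]]
```

Request:
{"method": "drive_tool", "body": {
  "deltas": [
    {"offset": [0.3,-1.6,-0.15],"rot": [0.117,0.023,0],"fingers": 0},
    {"offset": [0.1,-0.55,-0.1],"rot": [0.04,0.008,0],"fingers": 0},
    {"offset": [0,0.05,0],"rot": [-0.004,-0.001,0],"fingers": 0},
    {"offset": [-0.05,0.35,0.05],"rot": [-0.026,-0.005,0],"fingers": 0}
  ]
}}

```text
time_s: 17.4
tool_pos: [0.5231, -0.0107, 0.2768]
tcp_rot: [-0.094, 0.991, 0.092, -0.009]
force: [-5.3, -0.1, 13.1]
opening: 0.0336
grip_force: 48.3
```

```bash
python3 step.py bal 0 0.16 3
```

```text
t 17.40 z -0.0048 (pred -0.0269) cost 24.1 r -0.006 v 0.066+-0.022 M -0.030+-0.007 phi cmd 0.183 meas 0.192 grip 48 F [-5.3 -0.1 13.1]
plan phi>r/v 0.064>0.009/0.115 -0.025>0.020/0.099 -0.033>0.027/0.056
[[[-0.3, 1.6, 0.2], [-0.117, -0.023]], [[-0.25, 1.2, 0.05], [-0.087, -0.017]], [[-0.05, 0.1, -0.0], [-0.008, -0.002]]]
```

```bash
cat > ident.py <<'E'
import pickle,numpy as np
from scipy.optimize import least_squares
D=pickle.load(open("D.pkl","rb"));print("params",D["X"].mean(0).round(4))
Z=np.array([[12.5,-.2821],[12.55,-.2764],[12.9,-.2263],[13.25,-.185],[13.6,-.1351],[13.95,-.0773],[14.3,-.0291],[14.75,.0018],[15.2,.024],[15.25,.0237],[15.6,.0268],[16.05,.0152],[16.5,.0249],[16.95,.0047],[17.4,-.0048]])
def run(q,full=False):
    r,v,M,I,G,K,lag,b=q;dt=.01;out=[];t=12.5
    for tz,_ in Z:
        while t<tz-1e-6:
            a=((G-K)*r+K*np.interp(t-lag,D["ts"],D["ph"])+M-.025*v)/I;v+=a*dt;r+=v*dt;t+=dt
        out.append(r)
    e=(np.array(out)+b-Z[:,1])/.002
    return e if full else np.r_[e,(q[2]+.04)/.1,(q[3]-.08)/.012,(q[4]-.57)/.06,(q[5]-.35)/.03,(q[6]-.03)/.04,q[7]/.005]
s=least_squares(run,[-.282,.1,-.04,.08,.57,.35,.03,0],x_scale=[.01,.01,.01,.01,.05,.03,.02,.005])
J=np.linalg.inv(s.jac.T@s.jac);print("r0 v0 M I G K lag b",s.x.round(4));print("sd",np.sqrt(np.diag(J)).round(4));print((run(s.x,True)*.002).round(4))
E
python3 ident.py; python3 -c "
import pickle
D=pickle.load(open('D.pkl','rb'));print([(round(a,2),round(b,3)) for a,b in zip(D['ts'],D['ph']) if a>15.9])"
```

```text
params [-0.0018  0.0862 -0.0299  0.0808  0.5514  0.3538]
r0 v0 M I G K lag b [-0.2825  0.1071 -0.0342  0.0678  0.5743  0.357  -0.0406 -0.    ]
sd [0.0052 0.0079 0.0024 0.0066 0.0371 0.0221 0.0127 0.005 ]
[-0.0004 -0.      0.0012 -0.0002 -0.0012  0.      0.0011  0.0001 -0.0028
 -0.0007 -0.0004  0.0035 -0.0004  0.0006 -0.0005]
[(15.95, 0.111), (16.05, 0.119), (16.1, 0.119), (16.1, 0.119), (16.2, 0.074), (16.3, 0.071), (16.4, 0.074), (16.5, 0.086), (16.55, 0.086), (16.55, 0.086), (16.65, 0.019), (16.75, 0.015), (16.85, 0.03), (16.95, 0.052), (17.0, 0.052), (17.0, 0.052), (17.1, 0.171), (17.2, 0.212), (17.3, 0.209), (17.4, 0.183), (17.45, 0.183)]
```

```bash
cat >> ident.py <<'E'
r,v,M,I,G,K,lag,b=s.x;t=12.5;dt=.005
while t<D["t"]-1e-6:
    a=((G-K)*r+K*np.interp(t-lag,D["ts"],D["ph"])+M-.025*v)/I;v+=a*dt;r+=v*dt;t+=dt
print("now",t,r,v);n=len(D["X"])
D["X"]=np.array([r,v,M,I,G,K])+np.random.default_rng().normal(size=(n,6))*[.0015,.012,.003,.003,.015,.006]
D["pend"]=[];D["cum"]=D["cum0"];pickle.dump(D,open("D.pkl","wb"))
E
python3 ident.py|tail -1; sed -i 's/LAG=.03/LAG=-.04/; s/\[.0008,.006,.005,/[.0008,.003,.0015,/' step.py; python3 step.py bal 0 0.16 3
```

```text
now 17.45000000000026 -0.9794975061845672 -1.4722812321522278
t 17.45 z 0.0006 (pred -0.9795) cost 24.4 r -0.300 v -1.472+-0.012 M -0.034+-0.003 phi cmd 0.183 meas 0.184 grip 48 F [-2.1 -1.9 10.6]
plan phi>r/v 0.304>-0.300/0.007 0.375>-0.297/0.050 0.363>-0.290/0.095
[[[0.3, -1.6, -0.4], [0.12, 0.023]], [[0.2, -0.9, -0.3], [0.07, 0.014]], [[-0.05, 0.15, 0.05], [-0.012, -0.002]]]
```

```bash
sed -i 's/\[17.4,-.0048\]/[17.4,-.0048],[17.45,.0006]/; s/t=12.5;dt=.005/t=12.5;dt=.01/' ident.py; python3 ident.py; python3 step.py bal 0 0.16 3
```

```text
params [-0.3     0.     -0.0341  0.0678  0.5743  0.357 ]
r0 v0 M I G K lag b [-0.2824  0.1071 -0.0342  0.0674  0.5749  0.3574 -0.0415 -0.    ]
sd [0.0052 0.008  0.0024 0.0065 0.037  0.0221 0.0125 0.005 ]
[-0.0004  0.      0.0011 -0.0003 -0.0013  0.0001  0.0012  0.0001 -0.0028
 -0.0007 -0.0005  0.0034 -0.0004  0.0007  0.0001 -0.0005]
now 17.50000000000016 0.005929605592526496 0.12565447963385712
t 17.50 z 0.0052 (pred 0.0059) cost 24.8 r 0.006 v 0.126+-0.013 M -0.034+-0.003 phi cmd 0.183 meas 0.183 grip 48 F [-4.3 -2.2 11. ]
plan phi>r/v 0.064>0.028/0.144 -0.007>0.040/0.103 -0.015>0.048/0.057
[[[-0.3, 1.6, 0.2], [-0.117, -0.023]], [[-0.2, 0.95, 0.05], [-0.069, -0.013]], [[-0.05, 0.1, -0.0], [-0.008, -0.002]]]
```

```bash
python3 - <<'E'
t=open("step.py").read()
t=t.replace('phi_of=','if "redo" in sys.argv: D["pend"]=[];D["cum"]=D["cum0"]\nphi_of=',1)
t=t.replace('ph[-1]-.12,ph[-1]+.12','ph[-1]-.145,ph[-1]+.145').replace('a=np.clip(4*(vd-v),-.5,.5)','a=np.clip(A*(vd-v),-L,L)')
t=t.replace('dt=.005','dt=.005;A,L=(7,1.2) if "hard" in sys.argv else (4,.5);plan="plan" in sys.argv',1)
t=t.replace('if len(sys.argv)>5:','if "init" in sys.argv:')
t=t.replace('z,c,_=tilt(arm.read_camera("side"))','z,c,_=(D["X"][:,0].mean()+.002,0,0) if plan else tilt(arm.read_camera("side"))')
open("step.py","w").write(t)
E
python3 step.py bal 0 0.16 3 redo plan hard
```

```text
t 17.55 z 0.0127 (pred 0.0127) cost 0.0 r 0.013 v 0.148+-0.014 M -0.034+-0.004 phi cmd 0.183 meas 0.184 grip 48 F [-3.3 -1.7 11.7]
plan phi>r/v 0.037>0.027/0.133 -0.107>0.036/0.047 -0.062>0.037/-0.030
[[[-0.4, 1.95, 0.25], [-0.142, -0.028]], [[-0.4, 1.95, -0.1], [-0.141, -0.028]], [[0.15, -0.6, 0.05], [0.044, 0.009]]]
```

Request:
{"method": "drive_tool", "body": {
  "deltas": [
    {"offset": [-0.4,1.95,0.25],"rot": [-0.142,-0.028,0],"fingers": 0},
    {"offset": [-0.4,1.95,-0.1],"rot": [-0.141,-0.028,0],"fingers": 0},
    {"offset": [0.15,-0.6,0.05],"rot": [0.044,0.009,0],"fingers": 0}
  ]
}}

```text
time_s: 17.85
tool_pos: [0.5144, 0.0319, 0.2786]
tcp_rot: [-0.105, 0.994, -0.03, 0.002]
force: [-9.2, 4.0, 11.9]
opening: 0.0339
grip_force: 48.3
```

```bash
python3 step.py bal 0 0.16 3
```

```text
t 17.85 z 0.0524 (pred 0.0357) cost 26.2 r 0.047 v 0.012+-0.018 M -0.031+-0.004 phi cmd -0.062 meas -0.124 grip 48 F [-9.2  4.  11.9]
plan phi>r/v 0.012>0.043/-0.050 0.041>0.038/-0.061 0.059>0.032/-0.063
[[[0.2, -1.0, 0.05], [0.073, 0.014]], [[0.05, -0.4, -0.0], [0.028, 0.006]], [[0.05, -0.25, -0.05], [0.018, 0.003]]]
```

```bash
python3 - <<'E'
from h import *
import pickle
D=pickle.load(open("D.pkl","rb"));s=arm.read_state();EY=np.array([-np.sin(p[2]),np.cos(p[2]),0]) if 0 else None
y=json.load(open("p.json"))[2];EY=np.array([-np.sin(y),np.cos(y),0])
print(s["time_s"],s["tool_pos"].round(4),np.arcsin(np.sin(-.35)-(s["tool_pos"]-D["T0"])@EY/.138),s["joint_vel"].round(3),D["cum0"],(s["tool_pos"]-D["T0"])*100)
E
```

```text
17.9 [0.5157 0.0281 0.2784] -0.09577081291574503 [-0.074  0.017  0.008 -0.039 -0.046  0.092] [ 0.75 -3.8   0.8 ] [ 0.50194034 -3.3789302   0.5363226 ]
```

```bash
python3 - <<'E'
import pickle
D=pickle.load(open("D.pkl","rb"));print(D["X"].mean(0).round(3),D["X"].std(0).round(3),D["ts"][-4:],D["ph"][-4:])
D["X"][:,0]+=.003;D["X"][:,1]-=.02;D["ph"][-1]=-.085;D["ph"][-2]=-.12
pickle.dump(D,open("D.pkl","wb"))
E
sed -i 's/ph\[-1\]-.145,ph\[-1\]+.145/ph[-1]-.06,ph[-1]+.06/' step.py
python3 step.py bal 0 0.16 5 redo plan
```

```text
[ 0.047 -0.019 -0.031  0.068  0.576  0.358] [0.004 0.02  0.004 0.003 0.015 0.006] [17.65, 17.75, 17.85, 17.9] [0.03726881327771712, -0.10718606107245278, -0.062263894659412886, -0.062263894659412886]
t 17.90 z 0.0502 (pred 0.0502) cost 0.0 r 0.050 v -0.039+-0.017 M -0.031+-0.004 phi cmd -0.085 meas -0.096 grip 49 F [1.2 1.5 9.6]
plan phi>r/v -0.025>0.044/-0.086 0.034>0.034/-0.103 0.093>0.024/-0.092 0.104>0.016/-0.074 0.108>0.009/-0.056
[[[0.1, -0.5, 0.05], [0.059, 0.012]], [[0.15, -0.8, -0.0], [0.058, 0.011]], [[0.15, -0.8, -0.05], [0.058, 0.011]], [[0.05, -0.15, -0.05], [0.011, 0.002]], [[-0.0, -0.05, 0.0], [0.004, 0.001]]]
```

Request:
{"method": "drive_tool", "body": {
  "deltas": [
    {"offset": [0.1,-0.5,0.05],"rot": [0.037,0.007,0],"fingers": 0},
    {"offset": [0.15,-0.8,0],"rot": [0.058,0.011,0],"fingers": 0},
    {"offset": [0.15,-0.8,-0.05],"rot": [0.058,0.011,0],"fingers": 0},
    {"offset": [0.05,-0.15,0],"rot": [0.011,0.002,0],"fingers": 0},
    {"offset": [0,-0.05,0],"rot": [0.004,0.001,0],"fingers": 0}
  ]
}}

```text
time_s: 18.4
tool_pos: [0.5213, 0.0011, 0.2778]
tcp_rot: [-0.095, 0.994, 0.058, -0.005]
force: [-1.4, 6.1, 5.6]
opening: 0.0336
grip_force: 49.0
```

```bash
python3 step.py bal 0 0.16 4
```

```text
t 18.40 z -0.0167 (pred 0.0110) cost 23.5 r -0.015 v -0.123+-0.018 M -0.035+-0.003 phi cmd 0.108 meas 0.105 grip 49 F [-1.4  6.1  5.6]
plan phi>r/v 0.167>-0.032/-0.094 0.205>-0.039/-0.050 0.201>-0.042/-0.006 0.179>-0.041/0.026
[[[0.15, -0.8, -0.1], [0.059, 0.012]], [[0.1, -0.5, -0.1], [0.037, 0.007]], [[-0.0, 0.05, 0.0], [-0.004, -0.001]], [[-0.05, 0.3, 0.05], [-0.022, -0.004]]]
```

Request:
{"method": "drive_tool", "body": {
  "deltas": [
    {"offset": [0.15,-0.8,-0.1],"rot": [0.059,0.012,0],"fingers": 0},
    {"offset": [0.1,-0.5,-0.05],"rot": [0.037,0.007,0],"fingers": 0},
    {"offset": [0,0.05,0],"rot": [-0.004,-0.001,0],"fingers": 0},
    {"offset": [-0.05,0.3,0.05],"rot": [-0.022,-0.004,0],"fingers": 0}
  ]
}}

```text
time_s: 18.85
tool_pos: [0.5232, -0.0085, 0.2763]
tcp_rot: [-0.094, 0.991, 0.093, -0.009]
force: [-1.3, 5.9, 4.0]
opening: 0.0338
grip_force: 48.9
```

```bash
python3 step.py bal 0 0.16 5
```

```text
t 18.85 z -0.0344 (pred -0.0404) cost 22.3 r -0.035 v 0.042+-0.018 M -0.034+-0.003 phi cmd 0.179 meas 0.176 grip 49 F [-1.3  5.9  4. ]
plan phi>r/v 0.119>-0.026/0.065 0.096>-0.020/0.059 0.089>-0.014/0.049 0.089>-0.010/0.040 0.086>-0.006/0.031
[[[-0.15, 0.8, 0.15], [-0.059, -0.012]], [[-0.1, 0.3, 0.0], [-0.023, -0.004]], [[0.0, 0.1, 0.05], [-0.007, -0.001]], [[-0.0, 0.0, -0.0], [0.0, 0.0]], [[-0.0, 0.05, -0.0], [-0.004, -0.001]]]
```

Request:
{"method": "drive_tool", "body": {
  "deltas": [
    {"offset": [-0.15,0.8,0.15],"rot": [-0.059,-0.012,0],"fingers": 0},
    {"offset": [-0.1,0.3,0],"rot": [-0.023,-0.004,0],"fingers": 0},
    {"offset": [0,0.1,0.05],"rot": [-0.007,-0.001,0],"fingers": 0},
    {"offset": [0,0,0],"rot": [0,0,0],"fingers": 0},
    {"offset": [0,0.05,0],"rot": [-0.004,-0.001,0],"fingers": 0}
  ]
}}

```text
time_s: 19.4
tool_pos: [0.5203, 0.0033, 0.2774]
tcp_rot: [-0.096, 0.994, 0.043, -0.006]
force: [-5.0, -2.7, -9.4]
opening: 0.0335
grip_force: 48.6
```

```bash
python3 step.py bal 0 0.16 5
```

```text
t 19.40 z -0.0082 (pred -0.0069) cost 23.9 r -0.008 v 0.027+-0.016 M -0.034+-0.003 phi cmd 0.086 meas 0.088 grip 49 F [-5.  -2.7 -9.4]
plan phi>r/v 0.093>-0.005/0.018 0.093>-0.003/0.014 0.093>-0.002/0.012 0.093>-0.001/0.009 0.093>-0.000/0.007
[[[0.0, -0.1, -0.0], [0.007, 0.001]], [[0.0, 0.0, -0.0], [0.0, 0.0]], [[0.0, 0.0, -0.0], [0.0, 0.0]], [[0.0, 0.0, -0.0], [0.0, 0.0]], [[0.0, 0.0, -0.0], [0.0, 0.0]]]
```

Request:
{"method": "drive_tool", "body": {
  "deltas": [
    {"offset": [0,-0.1,0],"rot": [0.007,0.001,0],"fingers": 0},
    {"offset": [0,0,0],"rot": [0,0,0],"fingers": 0},
    {"offset": [0,0,0],"rot": [0,0,0],"fingers": 0},
    {"offset": [0,0,0],"rot": [0,0,0],"fingers": 0},
    {"offset": [0,0,0],"rot": [0,0,0],"fingers": 0}
  ]
}}

```text
time_s: 19.95
tool_pos: [0.5205, 0.0023, 0.2774]
tcp_rot: [-0.096, 0.994, 0.047, -0.006]
force: [-4.6, -3.2, -12.4]
opening: 0.0334
grip_force: 48.4
```

```bash
python3 step.py bal 0 0.16 7
```

```text
t 19.95 z 0.0020 (pred -0.0003) cost 24.6 r 0.002 v 0.012+-0.015 M -0.034+-0.003 phi cmd 0.093 meas 0.095 grip 48 F [ -4.6  -3.2 -12.4]
plan phi>r/v 0.082>0.003/0.007 0.086>0.004/0.002 0.086>0.004/-0.001 0.089>0.004/-0.003 0.089>0.003/-0.005 0.093>0.003/-0.006 0.093>0.002/-0.006
[[[-0.0, 0.15, -0.0], [-0.011, -0.002]], [[-0.0, -0.05, -0.0], [0.004, 0.001]], [[-0.0, -0.0, -0.0], [0.0, 0.0]], [[-0.0, -0.05, -0.0], [0.004, 0.001]], [[0.0, -0.0, -0.0], [0.0, 0.0]], [[0.0, -0.05, -0.0], [0.004, 0.001]], [[0.0, -0.0, -0.0], [0.0, 0.0]]]
```

Request:
{"method": "drive_tool", "body": {
  "deltas": [
    {"offset": [0,0.15,0],"rot": [-0.011,-0.002,0],"fingers": 0},
    {"offset": [0,-0.05,0],"rot": [0.004,0.001,0],"fingers": 0},
    {"offset": [0,0,0],"rot": [0,0,0],"fingers": 0},
    {"offset": [0,-0.05,0],"rot": [0.004,0.001,0],"fingers": 0},
    {"offset": [0,0,0],"rot": [0,0,0],"fingers": 0},
    {"offset": [0,-0.05,0],"rot": [0.004,0.001,0],"fingers": 0},
    {"offset": [0,0,0],"rot": [0,0,0],"fingers": 0}
  ]
}}

```text
time_s: 20.7
tool_pos: [0.5205, 0.0022, 0.2774]
tcp_rot: [-0.096, 0.994, 0.047, -0.006]
force: [-4.2, -2.1, -12.4]
opening: 0.0337
grip_force: 48.4
```

```bash
python3 step.py bal 0 0.16 7
```

```text
t 20.70 z 0.0052 (pred 0.0024) cost 24.6 r 0.005 v 0.001+-0.015 M -0.034+-0.002 phi cmd 0.093 meas 0.095 grip 48 F [ -4.2  -2.1 -12.4]
plan phi>r/v 0.086>0.005/-0.001 0.086>0.005/-0.004 0.089>0.004/-0.005 0.089>0.004/-0.007 0.093>0.003/-0.006 0.093>0.003/-0.006 0.093>0.002/-0.006
[[[-0.0, 0.1, -0.0], [-0.007, -0.001]], [[-0.0, -0.0, -0.0], [0.0, 0.0]], [[-0.0, -0.05, -0.0], [0.004, 0.001]], [[-0.0, -0.0, -0.0], [0.0, 0.0]], [[0.0, -0.05, -0.0], [0.004, 0.001]], [[0.0, -0.0, -0.0], [0.0, 0.0]], [[0.0, -0.0, -0.0], [0.0, 0.0]]]
```

Steady. I'll plan a longer stretch next.

Request:
{"method": "drive_tool", "body": {
  "deltas": [
    {"offset": [0,0.1,0],"rot": [-0.007,-0.001,0],"fingers": 0},
    {"offset": [0,0,0],"rot": [0,0,0],"fingers": 0},
    {"offset": [0,-0.05,0],"rot": [0.004,0.001,0],"fingers": 0},
    {"offset": [0,0,0],"rot": [0,0,0],"fingers": 0},
    {"offset": [0,-0.05,0],"rot": [0.004,0.001,0],"fingers": 0},
    {"offset": [0,0,0],"rot": [0,0,0],"fingers": 0},
    {"offset": [0,0,0],"rot": [0,0,0],"fingers": 0}
  ]
}}

```text
time_s: 21.45
tool_pos: [0.5205, 0.0022, 0.2773]
tcp_rot: [-0.096, 0.994, 0.048, -0.007]
force: [-5.1, -2.5, -11.9]
opening: 0.0335
grip_force: 48.4
```

```bash
python3 step.py bal 0 0.16 8
```

```text
t 21.45 z 0.0052 (pred 0.0021) cost 24.6 r 0.005 v 0.001+-0.015 M -0.034+-0.002 phi cmd 0.093 meas 0.095 grip 48 F [ -5.1  -2.5 -11.9]
plan phi>r/v 0.086>0.005/-0.001 0.086>0.005/-0.004 0.089>0.005/-0.005 0.089>0.004/-0.006 0.089>0.003/-0.007 0.093>0.003/-0.007 0.093>0.002/-0.006 0.093>0.001/-0.006
[[[-0.0, 0.1, -0.0], [-0.007, -0.001]], [[-0.0, 0.0, -0.0], [0.0, 0.0]], [[-0.0, -0.05, -0.0], [0.004, 0.001]], [[-0.0, 0.0, -0.0], [0.0, 0.0]], [[0.0, -0.0, -0.0], [0.0, 0.0]], [[0.0, -0.05, -0.0], [0.004, 0.001]], [[0.0, -0.0, -0.0], [0.0, 0.0]], [[0.0, -0.0, -0.05], [0.0, 0.0]]]
```

Request:
{"method": "drive_tool", "body": {
  "deltas": [
    {"offset": [0,0.1,0],"rot": [-0.007,-0.001,0],"fingers": 0},
    {"offset": [0,0,0],"rot": [0,0,0],"fingers": 0},
    {"offset": [0,-0.05,0],"rot": [0.004,0.001,0],"fingers": 0},
    {"offset": [0,0,0],"rot": [0,0,0],"fingers": 0},
    {"offset": [0,0,0],"rot": [0,0,0],"fingers": 0},
    {"offset": [0,-0.05,0],"rot": [0.004,0.001,0],"fingers": 0},
    {"offset": [0,0,0],"rot": [0,0,0],"fingers": 0},
    {"offset": [0,0,0],"rot": [0,0,0],"fingers": 0}
  ]
}}

```text
time_s: 22.3
tool_pos: [0.5205, 0.0021, 0.2774]
tcp_rot: [-0.096, 0.994, 0.048, -0.007]
force: [-4.2, -3.0, -11.9]
opening: 0.0337
grip_force: 48.4
```

```bash
python3 step.py bal 0 0.16 8
```

```text
t 22.30 z 0.0052 (pred 0.0016) cost 24.6 r 0.005 v 0.001+-0.015 M -0.034+-0.002 phi cmd 0.093 meas 0.096 grip 48 F [ -4.2  -3.  -11.9]
plan phi>r/v 0.082>0.005/-0.001 0.086>0.005/-0.004 0.086>0.004/-0.007 0.089>0.004/-0.008 0.093>0.003/-0.007 0.093>0.002/-0.006 0.093>0.002/-0.006 0.093>0.001/-0.005
[[[-0.0, 0.15, 0.05], [-0.011, -0.002]], [[-0.0, -0.05, -0.0], [0.004, 0.001]], [[-0.0, -0.0, -0.0], [0.0, 0.0]], [[-0.0, -0.05, -0.0], [0.004, 0.001]], [[0.0, -0.05, -0.0], [0.004, 0.001]], [[0.0, 0.0, -0.0], [0.0, 0.0]], [[0.0, -0.0, -0.0], [0.0, 0.0]], [[0.0, -0.0, -0.0], [0.0, 0.0]]]
```

Request:
{"method": "drive_tool", "body": {
  "deltas": [
    {"offset": [0,0.15,0.05],"rot": [-0.011,-0.002,0],"fingers": 0},
    {"offset": [0,-0.05,0],"rot": [0.004,0.001,0],"fingers": 0},
    {"offset": [0,0,0],"rot": [0,0,0],"fingers": 0},
    {"offset": [0,-0.05,0],"rot": [0.004,0.001,0],"fingers": 0},
    {"offset": [0,-0.05,0],"rot": [0.004,0.001,0],"fingers": 0},
    {"offset": [0,0,0],"rot": [0,0,0],"fingers": 0},
    {"offset": [0,0,0],"rot": [0,0,0],"fingers": 0},
    {"offset": [0,0,0],"rot": [0,0,0],"fingers": 0}
  ]
}}

```text
time_s: 23.15
tool_pos: [0.5205, 0.0021, 0.2774]
tcp_rot: [-0.096, 0.994, 0.049, -0.008]
force: [-4.5, -2.7, -13.7]
opening: 0.0338
grip_force: 48.2
```

```bash
python3 - <<'E'
import track as T,numpy as np
from track import *
img=arm.read_camera("side");np.save("lvl.npy",img);im=gr(img);rs=np.arange(-.1,.1,.005)
P0,R0=T.P.copy(),T.REF.copy();i=[0,2000,3000,4250,4810,5370]
for k in range(5):
    T.P,T.REF=P0[i[k]:i[k+1]],R0[i[k]:i[k+1]]
    c=np.array([cost(im,r) for r in rs]);print(k,"best",rs[c.argmin()].round(3),c.min().round(1),"at0",c[20].round(1),"med",np.median(c).round(1))
# normalised (mean/gain-free) correlation on all
T.P=P0;n=[np.corrcoef(samp(im,proj(body(P0,p,r),CS)),R0)[0,1] for r in rs];print("corr best",rs[int(np.argmax(n))].round(3),max(n).round(3) if hasattr(max(n),'round') else max(n))
E
python3 step.py bal 0 0.16 8
```

```text
0 best 0.01 20.2 at0 21.0 med 29.8
1 best 0.02 13.6 at0 20.4 med 27.2
2 best -0.005 31.7 at0 32.0 med 36.9
3 best -0.005 23.1 at0 28.5 med 46.5
4 best 0.02 12.5 at0 27.9 med 30.0
corr best 0.01 0.759
TIME MISMATCH 23.2 22.35 8
t 23.20 z 0.0035 (pred 0.0012) cost 24.8 r 0.003 v -0.001+-0.015 M -0.033+-0.002 phi cmd 0.093 meas 0.096 grip 48 F [ -3.9  -2.8 -14.4]
plan phi>r/v 0.089>0.003/-0.001 0.089>0.003/-0.002 0.089>0.003/-0.003 0.089>0.002/-0.004 0.093>0.002/-0.004 0.093>0.002/-0.004 0.093>0.001/-0.003 0.093>0.001/-0.003
[[[-0.0, 0.05, -0.0], [-0.004, -0.001]], [[-0.0, 0.0, -0.0], [0.0, 0.0]], [[-0.0, 0.0, -0.0], [0.0, 0.0]], [[0.0, -0.0, -0.0], [0.0, 0.0]], [[0.0, -0.05, -0.0], [0.004, 0.001]], [[0.0, 0.0, -0.0], [0.0, 0.0]], [[0.0, 0.0, -0.0], [0.0, 0.0]], [[0.0, -0.0, -0.0], [0.0, 0.0]]]
```

Request:
{"method": "drive_tool", "body": {
  "deltas": [
    {"offset": [0,0.05,0],"rot": [-0.004,-0.001,0],"fingers": 0},
    {"offset": [0,0,0],"rot": [0,0,0],"fingers": 0},
    {"offset": [0,0,0],"rot": [0,0,0],"fingers": 0},
    {"offset": [0,0,0],"rot": [0,0,0],"fingers": 0},
    {"offset": [0,-0.05,0],"rot": [0.004,0.001,0],"fingers": 0},
    {"offset": [0,0,0],"rot": [0,0,0],"fingers": 0},
    {"offset": [0,0,0],"rot": [0,0,0],"fingers": 0},
    {"offset": [0,0,0],"rot": [0,0,0],"fingers": 0},
    {"offset": [0,0,0],"rot": [0,0,0],"fingers": 0},
    {"offset": [0,0,0],"rot": [0,0,0],"fingers": 0}
  ]
}}

```text
time_s: 24.25
tool_pos: [0.5205, 0.0021, 0.2774]
tcp_rot: [-0.096, 0.994, 0.049, -0.008]
force: [-4.1, -2.6, -14.4]
opening: 0.0335
grip_force: 48.2
```

```bash
python3 step.py bal 0 0.16 10
```

```text
TIME MISMATCH 24.25 23.25 8
t 24.25 z 0.0070 (pred 0.0004) cost 24.9 r 0.007 v 0.010+-0.016 M -0.033+-0.002 phi cmd 0.093 meas 0.096 grip 48 F [ -4.1  -2.6 -14.4]
plan phi>r/v 0.071>0.008/0.004 0.074>0.008/-0.003 0.078>0.008/-0.009 0.086>0.007/-0.010 0.086>0.006/-0.011 0.089>0.005/-0.011 0.093>0.004/-0.010 0.093>0.003/-0.008 0.093>0.002/-0.007 0.093>0.001/-0.006
[[[-0.05, 0.3, 0.0], [-0.022, -0.004]], [[0.0, -0.05, -0.0], [0.004, 0.001]], [[0.0, -0.05, -0.0], [0.004, 0.001]], [[0.05, -0.1, -0.0], [0.008, 0.002]], [[-0.0, -0.0, -0.0], [0.0, 0.0]], [[-0.0, -0.05, -0.0], [0.004, 0.001]], [[0.0, -0.05, -0.0], [0.004, 0.001]], [[0.0, 0.0, -0.0], [0.0, 0.0]], [[0.0, -0.0, -0.0], [0.0, 0.0]], [[0.0, -0.0, -0.0], [0.0, 0.0]]]
```

Request:
{"method": "drive_tool", "body": {
  "deltas": [
    {"offset": [-0.05,0.3,0],"rot": [-0.022,-0.004,0],"fingers": 0},
    {"offset": [0,-0.05,0],"rot": [0.004,0.001,0],"fingers": 0},
    {"offset": [0,-0.05,0],"rot": [0.004,0.001,0],"fingers": 0},
    {"offset": [0.05,-0.1,0],"rot": [0.008,0.002,0],"fingers": 0},
    {"offset": [0,0,0],"rot": [0,0,0],"fingers": 0},
    {"offset": [0,-0.05,0],"rot": [0.004,0.001,0],"fingers": 0},
    {"offset": [0,-0.05,0],"rot": [0.004,0.001,0],"fingers": 0},
    {"offset": [0,0,0],"rot": [0,0,0],"fingers": 0},
    {"offset": [0,0,0],"rot": [0,0,0],"fingers": 0},
    {"offset": [0,0,0],"rot": [0,0,0],"fingers": 0}
  ]
}}

```text
time_s: 25.3
tool_pos: [0.5205, 0.002, 0.2774]
tcp_rot: [-0.096, 0.994, 0.05, -0.009]
force: [-4.3, -2.9, -14.3]
opening: 0.0337
grip_force: 48.2
```

```bash
python3 step.py bal 0.33 0.14 6
```

```text
t 25.30 z 0.0073 (pred 0.0018) cost 25.0 r 0.007 v 0.005+-0.016 M -0.033+-0.002 phi cmd 0.093 meas 0.097 grip 48 F [ -4.3  -2.9 -14.3]
plan phi>r/v 0.152>0.010/0.034 0.167>0.015/0.074 0.137>0.024/0.104 0.111>0.036/0.122 0.093>0.048/0.133 0.078>0.062/0.139
[[[0.15, -0.8, -0.1], [0.058, 0.011]], [[0.05, -0.2, -0.05], [0.015, 0.003]], [[-0.1, 0.4, 0.05], [-0.029, -0.006]], [[-0.05, 0.35, 0.05], [-0.026, -0.005]], [[-0.05, 0.25, 0.05], [-0.019, -0.004]], [[-0.05, 0.2, -0.0], [-0.015, -0.003]]]
```

Request:
{"method": "drive_tool", "body": {
  "deltas": [
    {"offset": [0.15,-0.8,-0.1],"rot": [0.058,0.011,0],"fingers": 0},
    {"offset": [0.05,-0.2,-0.05],"rot": [0.015,0.003,0],"fingers": 0},
    {"offset": [-0.1,0.4,0.05],"rot": [-0.029,-0.006,0],"fingers": 0},
    {"offset": [-0.05,0.35,0.05],"rot": [-0.026,-0.005,0],"fingers": 0},
    {"offset": [-0.05,0.25,0.05],"rot": [-0.019,-0.004,0],"fingers": 0},
    {"offset": [-0.05,0.2,0],"rot": [-0.015,-0.003,0],"fingers": 0}
  ]
}}

```text
time_s: 25.95
tool_pos: [0.5204, 0.006, 0.2784]
tcp_rot: [-0.096, 0.995, 0.041, -0.006]
force: [-2.9, 3.1, -18.2]
opening: 0.0339
grip_force: 47.6
```

```bash
python3 step.py bal 0.33 0.14 7
```

```text
t 25.95 z 0.0608 (pred 0.0615) cost 26.7 r 0.061 v 0.135+-0.016 M -0.033+-0.002 phi cmd 0.078 meas 0.068 grip 48 F [ -2.9   3.1 -18.2]
plan phi>r/v 0.064>0.082/0.143 0.052>0.096/0.146 0.041>0.111/0.146 0.034>0.125/0.147 0.022>0.140/0.148 0.015>0.155/0.148 0.004>0.170/0.147
[[[-0.0, 0.2, 0.0], [-0.014, -0.003]], [[-0.05, 0.15, 0.0], [-0.011, -0.002]], [[-0.05, 0.15, 0.0], [-0.011, -0.002]], [[-0.0, 0.1, 0.05], [-0.007, -0.001]], [[-0.05, 0.15, -0.0], [-0.011, -0.002]], [[-0.0, 0.1, -0.0], [-0.007, -0.001]], [[-0.05, 0.15, -0.0], [-0.011, -0.002]]]
```

Request:
{"method": "drive_tool", "body": {
  "deltas": [
    {"offset": [0,0.2,-0.05],"rot": [-0.014,-0.003,0],"fingers": 0},
    {"offset": [-0.05,0.15,-0.05],"rot": [-0.011,-0.002,0],"fingers": 0},
    {"offset": [-0.05,0.15,-0.05],"rot": [-0.011,-0.002,0],"fingers": 0},
    {"offset": [0,0.1,0.05],"rot": [-0.007,-0.001,0],"fingers": 0},
    {"offset": [-0.05,0.15,0],"rot": [-0.011,-0.002,0],"fingers": 0},
    {"offset": [0,0.1,0],"rot": [-0.007,-0.001,0],"fingers": 0},
    {"offset": [-0.05,0.15,0],"rot": [-0.011,-0.002,0],"fingers": 0}
  ]
}}

```text
time_s: 26.7
tool_pos: [0.5186, 0.0153, 0.2788]
tcp_rot: [-0.096, 0.995, 0.005, -0.002]
force: [-4.6, 1.7, -13.4]
opening: 0.0336
grip_force: 48.0
```

```bash
python3 step.py bal 0.33 0.14 6
```

```text
t 26.70 z 0.1112 (pred 0.1690) cost 27.6 r 0.113 v 0.023+-0.016 M -0.036+-0.002 phi cmd 0.004 meas -0.001 grip 48 F [ -4.6   1.7 -13.4]
plan phi>r/v 0.064>0.115/0.020 0.123>0.119/0.059 0.101>0.127/0.094 0.071>0.137/0.116 0.052>0.150/0.130 0.034>0.163/0.137
[[[0.2, -0.8, -0.05], [0.059, 0.012]], [[0.15, -0.8, -0.05], [0.058, 0.011]], [[-0.05, 0.3, 0.0], [-0.022, -0.004]], [[-0.1, 0.4, 0.05], [-0.029, -0.006]], [[-0.05, 0.25, 0.0], [-0.019, -0.004]], [[-0.05, 0.25, 0.05], [-0.018, -0.003]]]
```

```bash
python3 - <<'E'
import track as T
from track import *
t=arm.read_state()["time_s"];img=arm.read_camera("side");np.save("d1.npy",img);im=gr(img);rs=np.arange(.05,.26,.01);print(t,rs.round(2))
P0,R0=T.P.copy(),T.REF.copy();i=[0,2000,3000,4250,4810,5370]
for k in range(5):
    T.P,T.REF=P0[i[k]:i[k+1]],R0[i[k]:i[k+1]];print(k,np.round([cost(im,r) for r in rs],0).astype(int))
print(np.round([np.corrcoef(samp(im,proj(body(P0,p,r),CS)),R0)[0,1] for r in rs],2))
E
```

```text
26.75 [0.05 0.06 0.07 0.08 0.09 0.1  0.11 0.12 0.13 0.14 0.15 0.16 0.17 0.18
 0.19 0.2  0.21 0.22 0.23 0.24 0.25]
0 [30 29 27 25 24 23 23 24 26 28 30 31 33 34 35 36 37 37 38 38 39]
1 [29 28 28 26 22 17 15 17 20 22 24 26 27 29 31 32 35 37 39 41 43]
2 [42 41 38 37 38 42 42 41 39 40 40 39 38 38 37 36 36 36 35 34 36]
3 [50 44 31 23 34 45 47 46 44 43 45 49 52 54 54 54 55 55 55 55 55]
4 [51 47 43 39 32 23 15 14 17 19 20 22 22 23 23 24 24 24 25 25 25]
[0.4  0.49 0.57 0.64 0.68 0.7  0.7  0.69 0.67 0.64 0.6  0.56 0.52 0.48
 0.44 0.41 0.37 0.35 0.33 0.31 0.29]
```

Request:
{"method": "drive_tool", "body": {
  "deltas": [
    {"offset": [0.2,-0.8,-0.05],"rot": [0.059,0.012,0],"fingers": 0},
    {"offset": [0.15,-0.8,-0.05],"rot": [0.058,0.011,0],"fingers": 0},
    {"offset": [-0.05,0.3,0],"rot": [-0.022,-0.004,0],"fingers": 0},
    {"offset": [-0.1,0.4,0.05],"rot": [-0.029,-0.006,0],"fingers": 0},
    {"offset": [-0.05,0.25,0],"rot": [-0.019,-0.004,0],"fingers": 0},
    {"offset": [-0.05,0.25,0.05],"rot": [-0.018,-0.003,0],"fingers": 0}
  ]
}}

```text
time_s: 27.4
tool_pos: [0.5204, 0.0114, 0.2791]
tcp_rot: [-0.097, 0.995, 0.018, -0.002]
force: [-0.3, -4.3, -10.7]
opening: 0.0338
grip_force: 47.7
```

```bash
python3 step.py bal 0.36 0.17 11
```

```text
TIME MISMATCH 27.4 26.75 6
t 27.40 z 0.1395 (pred 0.1707) cost 27.5 r 0.140 v 0.074+-0.016 M -0.038+-0.002 phi cmd 0.034 meas 0.030 grip 48 F [ -0.3  -4.3 -10.7]
plan phi>r/v 0.093>0.153/0.100 0.086>0.164/0.130 0.059>0.178/0.151 0.037>0.194/0.163 0.019>0.211/0.169 0.008>0.228/0.173 -0.003>0.245/0.176 -0.015>0.263/0.177 -0.037>0.281/0.173 -0.062>0.297/0.160 -0.084>0.299/-0.013
[[[0.15, -0.8, -0.05], [0.058, 0.011]], [[-0.0, 0.1, -0.0], [-0.007, -0.001]], [[-0.1, 0.35, 0.0], [-0.026, -0.005]], [[-0.05, 0.3, 0.05], [-0.022, -0.004]], [[-0.05, 0.25, -0.0], [-0.018, -0.003]], [[-0.0, 0.15, -0.0], [-0.011, -0.002]], [[-0.05, 0.15, -0.0], [-0.011, -0.002]], [[-0.05, 0.15, -0.0], [-0.011, -0.002]], [[-0.05, 0.3, -0.0], [-0.022, -0.004]], [[-0.05, 0.35, -0.05], [-0.026, -0.005]], [[-0.05, 0.3, -0.0], [-0.022, -0.004]]]
```

Request:
{"method": "drive_tool", "body": {
  "deltas": [
    {"offset": [0.15,-0.8,-0.05],"rot": [0.058,0.011,0],"fingers": 0},
    {"offset": [0,0.1,0],"rot": [-0.007,-0.001,0],"fingers": 0},
    {"offset": [-0.1,0.35,0],"rot": [-0.026,-0.005,0],"fingers": 0},
    {"offset": [-0.05,0.3,0.05],"rot": [-0.022,-0.004,0],"fingers": 0},
    {"offset": [-0.05,0.25,0],"rot": [-0.018,-0.003,0],"fingers": 0},
    {"offset": [0,0.15,0],"rot": [-0.011,-0.002,0],"fingers": 0},
    {"offset": [-0.05,0.15,0],"rot": [-0.011,-0.002,0],"fingers": 0},
    {"offset": [-0.05,0.15,0],"rot": [-0.011,-0.002,0],"fingers": 0},
    {"offset": [0,0,0],"rot": [0,0,0],"fingers": 0},
    {"offset": [0,0,0],"rot": [0,0,0],"fingers": 0}
  ]
}}

```text
time_s: 28.45
tool_pos: [0.5197, 0.0182, 0.2794]
tcp_rot: [-0.096, 0.995, -0.005, 0.0]
force: [5.5, -0.6, -2.3]
opening: 0.0336
grip_force: 48.1
```

```bash
python3 - <<'E'
import pickle
D=pickle.load(open("D.pkl","rb"));D["pend"]=D["pend"][:8]+[D["pend"][7]]*2;D["cum"]=D["cum"]-[-.15,.95,-.05];pickle.dump(D,open("D.pkl","wb"))
E
python3 step.py to 0.34 0.4 10
python3 - <<'E'
import track as T
from track import *
print(arm.read_state()["time_s"]);im=gr(arm.read_camera("side"));print(T.tilt(arm.read_camera("side")),arm.read_state()["time_s"]);rs=np.arange(.12,.33,.01);print(rs.round(2))
P0,R0=T.P.copy(),T.REF.copy();i=[0,2000,3000,4250,4810,5370]
for k in (0,1,3,4):
    T.P,T.REF=P0[i[k]:i[k+1]],R0[i[k]:i[k+1]];print(k,np.round([cost(im,r) for r in rs],0).astype(int))
E
```

```text
t 28.45 z 0.3113 (pred 0.2788) cost 29.1 r 0.300 v 0.004+-0.028 M -0.037+-0.003 phi cmd -0.015 meas -0.020 grip 48 F [ 5.5 -0.6 -2.3]
plan phi>r/v 0.027>0.300/0.000 0.067>0.300/0.000 0.108>0.300/0.000 0.149>0.300/0.000 0.190>0.300/0.000 0.231>0.300/0.000 0.269>0.300/0.000 0.308>0.300/0.000 0.339>0.300/0.000 0.339>0.300/0.000
[[[0.15, -0.55, -0.0], [0.04, 0.008]], [[0.1, -0.55, -0.05], [0.04, 0.008]], [[0.1, -0.55, -0.05], [0.04, 0.008]], [[0.1, -0.55, -0.05], [0.04, 0.008]], [[0.1, -0.55, -0.1], [0.04, 0.008]], [[0.1, -0.55, -0.15], [0.04, 0.008]], [[0.1, -0.5, -0.1], [0.037, 0.007]], [[0.1, -0.5, -0.15], [0.038, 0.007]], [[0.1, -0.4, -0.15], [0.03, 0.006]], [[-0.0, -0.0, -0.0], [0.0, 0.0]]]
28.5
(np.float64(0.3127335756282357), np.float64(29.13772822829376), np.float64(47.009584679061916)) 28.6
[0.12 0.13 0.14 0.15 0.16 0.17 0.18 0.19 0.2  0.21 0.22 0.23 0.24 0.25
 0.26 0.27 0.28 0.29 0.3  0.31 0.32]
0 [36 35 34 33 33 33 33 33 32 32 31 31 30 29 28 27 25 24 24 24 24]
1 [43 41 40 40 40 39 38 37 36 34 33 31 29 29 28 27 26 22 18 16 19]
3 [39 40 44 48 49 48 48 47 46 46 46 45 41 30 18 28 45 53 55 56 56]
4 [52 55 56 57 58 58 59 59 58 58 57 57 55 53 49 46 41 34 25 18 17]
```

The table is down on the right rest: it reads 0.31 and steady. I'll relax the lever to about 0.34, open, and back off along the lever.

Request:
{"method": "drive_tool", "body": {
  "deltas": [
    {"offset": [0.15,-0.55,0],"rot": [0.04,0.008,0],"fingers": 0},
    {"offset": [0.1,-0.55,-0.05],"rot": [0.04,0.008,0],"fingers": 0},
    {"offset": [0.1,-0.55,-0.05],"rot": [0.04,0.008,0],"fingers": 0},
    {"offset": [0.1,-0.55,-0.05],"rot": [0.04,0.008,0],"fingers": 0},
    {"offset": [0.1,-0.55,-0.1],"rot": [0.04,0.008,0],"fingers": 0},
    {"offset": [0.1,-0.55,-0.15],"rot": [0.04,0.008,0],"fingers": 0},
    {"offset": [0.1,-0.5,-0.1],"rot": [0.037,0.007,0],"fingers": 0},
    {"offset": [0.1,-0.5,-0.15],"rot": [0.038,0.007,0],"fingers": 0},
    {"offset": [0.1,-0.4,-0.15],"rot": [0.03,0.006,0],"fingers": 0},
    {"offset": [0,0,0],"rot": [0,0,0],"fingers": 0}
  ]
}}

```text
time_s: 29.6
tool_pos: [0.5293, -0.0296, 0.2707]
tcp_rot: [-0.095, 0.981, 0.17, -0.018]
force: [7.4, 2.6, -1.1]
opening: 0.0334
grip_force: 48.1
```

Request:
{"method": "drive_tool", "body": {
  "deltas": [
    {"offset": [0,0,0],"rot": [0,0,0],"fingers": 0.5},
    {"offset": [0,0,0],"rot": [0,0,0],"fingers": 1},
    {"offset": [0,0,0],"rot": [0,0,0],"fingers": 1},
    {"offset": [0,0,0],"rot": [0,0,0],"fingers": 1},
    {"offset": [0,0,0],"rot": [0,0,0],"fingers": 1},
    {"offset": [0,0,0],"rot": [0,0,0],"fingers": 1},
    {"offset": [0.1,-0.7,1.9],"rot": [0,0,0],"fingers": 1},
    {"offset": [0.1,-0.7,1.9],"rot": [0,0,0],"fingers": 1},
    {"offset": [0.2,-1,2.8],"rot": [0,0,0],"fingers": 1},
    {"offset": [0.2,-1,2.8],"rot": [0,0,0],"fingers": 1},
    {"offset": [0,0,3],"rot": [0,0,0],"fingers": 1},
    {"offset": [0,0,0],"rot": [0,0,0],"fingers": 1}
  ]
}}

```text
time_s: 30.8
tool_pos: [0.5344, -0.0639, 0.3979]
tcp_rot: [-0.095, 0.981, 0.169, -0.017]
force: [0.6, 0.1, 0.1]
opening: 0.0851
grip_force: 0.0
```

Request:
{"method": "drive_tool", "body": {
  "deltas": [
    {"offset": [0,0,0],"rot": [0,0,0],"fingers": 1},
    {"offset": [0,0,0],"rot": [0,0,0],"fingers": 1},
    {"offset": [0,0,0],"rot": [0,0,0],"fingers": 1},
    {"offset": [0,0,0],"rot": [0,0,0],"fingers": 1},
    {"offset": [0,0,0],"rot": [0,0,0],"fingers": 1}
  ]
}}

```text
time_s: 31.3
tool_pos: [0.5339, -0.0634, 0.394]
tcp_rot: [-0.095, 0.981, 0.17, -0.019]
force: [0.7, -0.0, -0.1]
opening: 0.0854
grip_force: 0.0
```

```bash
python3 - <<'E'
from track import *
s=arm.read_state();im=arm.read_camera("side");print(tilt(im),s["time_s"],s["tool_pos"].round(3),s["force"].round(1))
u=proj(knob(p,.35)[None],CS)[0];x,y=u.astype(int);print(u,im[y-8:y+9:2,x-10:x+11:2].mean(2).astype(int))
E
```

```text
(np.float64(0.3142856209454823), np.float64(29.254514919401768), np.float64(47.10440307844507)) 31.3 [ 0.534 -0.063  0.394] [ 0.7 -0.  -0.1]
[282.36218053 168.20214093] [[249 255 138 156 207 137 205 191 152 142 131]
 [252 252 242 120 114  94  89 130 137 164 191]
 [251 251 255  21  23  75  25  34 207 254 250]
 [137 255 206  13  37  45  37  14 212 252 249]
 [ 70 186 116  19  25  33  27  20 203 252 249]
 [ 61  98 129  18  11  16  18   4 227 251 249]
 [ 60  58 113  65   8  11   0 118 255 250 249]
 [ 63  61  64 126  80  92 255 255 250 249 249]
 [ 64  61  65  79  94 223 252 249 249 249 250]]
```

The table is at rest on the right, the knob sits at its relaxed place, and the gripper is clear. I'll hand in.

```bash
python3 -c "
from workcell import arm
print(arm.close_job())"
```

```text
the job is handed in; nothing more can be done
None
```

Job handed in, result not shown: by my tracking the table stayed within 3° of level from about 18.9 s to 25.3 s (just over 6 s) and now lies on its right rest with the lever free. Earlier, at about 6 s, the knob slipped out of my first grip and sprang back, but the table did not leave its left rest. Before the counted hold, the table also touched about 3° once, at 17.9 s.

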